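# Fill the cassette clamp to its gauge and lock the spring collar

### The arm

A 7-joint arm with a two-finger parallel gripper is mounted at the origin on a cart in front of the work surface, level with it; the furniture and walls round the work are solid. World frame = base frame: x ahead of the robot, y to its left, z up, the work surface at z = 0. Lengths are in mm, angles in degrees, forces in N, time in s.
With the tool pointing down it reaches from about 425 to 825 mm from the base axis. Payload 3.6 kg.
Tool frame: the origin (TCP) lies between the finger pads; the fingertips stand 11 mm ahead of it and the grasp point (between the pads) lies 8 mm behind it; z points along the fingers, y is the direction in which the jaws open and shut (so a half turn about z gives the same grasp; the last joint's range is limited). The gripper opens to 85 mm and grips with 20 to 120 N. Pads are 22 mm wide; open, the fingers measure 114 mm over their backs; the gripper's body (76 mm by 85 mm) begins 54 mm behind the grasp point. The pads swing forward as they close: fully open they stand 13 mm farther back than shut.
Start: joints at [-68.497, 35.231, -0.722, 81.555, 0.464, 63.22, -2.315], TCP at [254.165, 598.217, 242.297] pointing down, gripper open.
Joint ranges: [-178.69, 178.69], [-17.37, 117.87], [-77.05, 75.6], [15.02, 138.74], [-78.02, 258.01], [0.78, 113.62], [-162.83, 162.83]. Speed limits (degrees/s): [159.86, 159.86, 180, 180, 180, 180, 180].

### API

Orientations are given as a 3x3 rotation matrix whose columns are the frame's x, y, z axes.
In Python, from rig import * gives the robot as it stands.
- The arm moves only by the tool drive_tool, never from a script. Its arguments are lists of equal length, an entry for each row: "slide": the shift along the tool's x, y, z in mm, a list of three; "dr": the turn, a rotation vector about the tool's x, y, z in rad, a list of three; "fingers": the finger opening in mm, from 0 to 85.4. A call has 1 to 12 rows; each row is the pose to reach, as a shift and turn from the pose commanded when the call began, along the tool's axes at that moment; what a row does not reach only later rows make up. A row lasts 1/12 s, in which the tool goes at most 41.7 mm and 7.16 degrees, less where a joint would pass 70% of its speed; a pose out of reach is approached as far as the arm can. A call with a gripper value outside its range is refused whole. The fingers move at their own pace and stop on an object; "squeeze" is the grip in N (left out, the last holds). Time passes only in rows, so rows that repeat a pose let the fingers close. It gives the time, the measured TCP pose, the force and the opening at its end, in the units of the state.
- state(): the state, without advancing time (a new reading comes with each control period).
- grab_frame(name): name is "scene" or "top"; returns a dict with "img" (384x512x3 uint8, blue, green, red), "fx", "fy", "cx", "cy" (pixels), "k1" (the pictures are not rectified: a ray, as slopes to the right and down, at radius r is drawn at 1 + k1 r^2 times it, then the intrinsics apply), "rvec" (rotation vector, rad) and "tvec" (3), from world to camera coordinates, as OpenCV has them. Camera axes: x right, y down, z forward; pixel columns grow to the right and rows downward; lengths in mm; the calibration is good to about 2 mm. A picture is of the moment at which its call begins. There is no depth.
- hand_in(): hands the job in, once; it reports no verdict.
The state is a dict: "t": time; "joint_pos": joint angles; "joint_velocities": joint speeds; "tau": joint torques, N m; "tool_pos": TCP position; "tool_rot": TCP orientation; "ft_force": force on the tool from outside, world axes, zero at the start; "torque": the same for the moment, N m; "grip_width": finger opening in mm.
Only numpy, scipy, OpenCV 4.12 (cv2) and the standard library are available. Lean on these libraries where they do the work, as an engineer would, in place of code of your own. Each camera call takes 0.05 s, during which the arm holds its last target. There are 200 camera calls.

### The job

Fill up the filter-cassette holder: pull up its sprung collar, swing the clamp arm clear of the nest and let the collar drop into its parked notch, then lay cassettes from the bench flat in the nest, one on another, until the top of the stack is level with the top of the gauge, no higher. Then pull the collar up again, turn the arm back over the stack and let it drop into its locking notch; leave any spare cassettes lying flat on the bench and do not push the timer, tape or marker about.

Things in the scene. Friction and masses are not known exactly. Their poses are not given: they have to be found in the camera images.
- holder: Fixed cassette holder. Aluminium base 90 mm (its x) x 220 mm (its y, from -152 to +68 mm) x 12 mm thick; origin on the bench under the nest's centre. Four upright steel corner angles (tops 85 mm above the bench) frame the nest; the gauge stands at its +y end; at x 0, y -115 mm stands the post with the sprung collar.
- nest_floor (a point): Centre of the nest floor, 12 mm above the bench, axes as the holder's. Cassettes stack from here, long side along the holder's y; the corner angles leave 96 mm (y) x 62 mm (x), 3 mm play each way. The angles reach 16 mm in from each corner, so the long sides are open to fingers over about 66 mm in the middle.
- gauge_top (a point): Middle of the top edge of the gauge, a dark steel tongue 18 mm wide at the nest's +y end. This edge is the mark: 80 mm above the nest floor, which is five cassettes (92 mm above the bench).
- collar_lift (a joint): Height of the sprung collar on its post, m: 0 fully down, 0.032 the most. Spring and weight push it down with 7 N (bottom) to 11 N (top). Its lug sits in one of two notches 16 mm deep; it can turn only when lifted over 18 mm; let go between the notches, it rests on the ring at about 0.016. Locked on a full stack it reads about 0.001.
- collar_turn (a joint): Turn of the collar, rad, clockwise seen from above: 0 the arm lies over the nest (locking notch), 1.4 the arm is swung away to the holder's +x (parked notch). The notches are at the two ends of the travel, with about 0.06 rad play. Light friction: it stays where left.
- collar_grip (a point): Point on the collar's axis to grip: in a black block 36 mm wide (its x, two grooved flats) x 44 mm (its y), from 31 mm below to 23 mm above this point (136 mm above the bench when down). The frame turns and rises with the collar; the arm points along its +y. Below the block: the arm (top 30 mm below this point) and a round skirt 68 mm across.
- clamp_pad (a point): Underside of the rubber pad at the end of the clamp arm (22 mm wide, 10 mm thick), 115 mm from the collar's axis; the arm ends 125 mm from it. Fully down it is 79 mm above the nest floor, 1 mm below the mark, so it presses on a full stack.
- timer: Bystander: small white bench timer lying flat, 68 x 62 x 19 mm; origin at the centre of its underside.
- tape_roll: Bystander: roll of tape lying flat, 98 mm across, 25 mm tall; origin at the centre of its underside.
- pen: Bystander: slim ballpoint pen lying at the front edge of the bench, 145 x 11 x 9 mm, or absent.
- marker: Bystander: marker pen near the bench's front right, lying along its y, 135 x 17 x 16 mm; origin at the centre of its underside.
- cassette_1: Flat filter cassette, grey plastic frame with a white ribbed panel: 90 mm long (its x) x 56 mm wide (its y) x 16 mm thick (its z), about 0.08 kg; origin at its very centre, 8 mm above its underside. All are alike and fit either way round or up; hold it across the 56 mm. Starts at the bottom of the nest, or is absent (nest empty).
- cassette_2: Flat filter cassette, grey plastic frame with a white ribbed panel: 90 mm long (its x) x 56 mm wide (its y) x 16 mm thick (its z), about 0.08 kg; origin at its very centre, 8 mm above its underside. All are alike and fit either way round or up; hold it across the 56 mm. Starts flat on the bench, or is absent.
- cassette_3: Flat filter cassette, grey plastic frame with a white ribbed panel: 90 mm long (its x) x 56 mm wide (its y) x 16 mm thick (its z), about 0.08 kg; origin at its very centre, 8 mm above its underside. All are alike and fit either way round or up; hold it across the 56 mm. Starts flat on the bench, or is absent.
- cassette_4: Flat filter cassette, grey plastic frame with a white ribbed panel: 90 mm long (its x) x 56 mm wide (its y) x 16 mm thick (its z), about 0.08 kg; origin at its very centre, 8 mm above its underside. All are alike and fit either way round or up; hold it across the 56 mm. Starts flat on the bench, or is absent.
- cassette_5: Flat filter cassette, grey plastic frame with a white ribbed panel: 90 mm long (its x) x 56 mm wide (its y) x 16 mm thick (its z), about 0.08 kg; origin at its very centre, 8 mm above its underside. All are alike and fit either way round or up; hold it across the 56 mm. Starts flat on the bench, or is absent.
- cassette_6: Flat filter cassette, grey plastic frame with a white ribbed panel: 90 mm long (its x) x 56 mm wide (its y) x 16 mm thick (its z), about 0.08 kg; origin at its very centre, 8 mm above its underside. All are alike and fit either way round or up; hold it across the 56 mm. Starts flat on the bench, or is absent.
- cassette_7: Flat filter cassette, grey plastic frame with a white ribbed panel: 90 mm long (its x) x 56 mm wide (its y) x 16 mm thick (its z), about 0.08 kg; origin at its very centre, 8 mm above its underside. All are alike and fit either way round or up; hold it across the 56 mm. Starts flat on the bench, or is absent.

How it is judged (in metres and radians):
On the way, in this order (a step that is already met when the one before it is completed fails the run):
1. the collar has been pulled up, turned and dropped into the parked notch, the arm clear of the nest (value of joint collar_turn above 1.3 rad and value of joint collar_lift below 0.004 m), for 0.2 s.
2. with the arm still parked, the stack's top cassette lies flat, released, level with the gauge (value of joint collar_turn above 1.25 rad and (((z of cassette_1 in the frame of nest_floor between 0.068 and 0.076 m and horizontal distance between cassette_1 and nest_floor below 0.01 m and angle between the z axis of cassette_1 and the z axis of holder, either way round below 0.08 rad and angle between the x axis of cassette_1 and the y axis of holder, either way round below 0.15 rad) and linear speed of cassette_1 below 0.03 m/s and contact force between the fingers and cassette_1 below 0.2 N) or ((z of cassette_2 in the frame of nest_floor between 0.068 and 0.076 m and horizontal distance between cassette_2 and nest_floor below 0.01 m and angle between the z axis of cassette_2 and the z axis of holder, either way round below 0.08 rad and angle between the x axis of cassette_2 and the y axis of holder, either way round below 0.15 rad) and linear speed of cassette_2 below 0.03 m/s and contact force between the fingers and cassette_2 below 0.2 N) or ((z of cassette_3 in the frame of nest_floor between 0.068 and 0.076 m and horizontal distance between cassette_3 and nest_floor below 0.01 m and angle between the z axis of cassette_3 and the z axis of holder, either way round below 0.08 rad and angle between the x axis of cassette_3 and the y axis of holder, either way round below 0.15 rad) and linear speed of cassette_3 below 0.03 m/s and contact force between the fingers and cassette_3 below 0.2 N) or ((z of cassette_4 in the frame of nest_floor between 0.068 and 0.076 m and horizontal distance between cassette_4 and nest_floor below 0.01 m and angle between the z axis of cassette_4 and the z axis of holder, either way round below 0.08 rad and angle between the x axis of cassette_4 and the y axis of holder, either way round below 0.15 rad) and linear speed of cassette_4 below 0.03 m/s and contact force between the fingers and cassette_4 below 0.2 N) or ((z of cassette_5 in the frame of nest_floor between 0.068 and 0.076 m and horizontal distance between cassette_5 and nest_floor below 0.01 m and angle between the z axis of cassette_5 and the z axis of holder, either way round below 0.08 rad and angle between the x axis of cassette_5 and the y axis of holder, either way round below 0.15 rad) and linear speed of cassette_5 below 0.03 m/s and contact force between the fingers and cassette_5 below 0.2 N) or ((z of cassette_6 in the frame of nest_floor between 0.068 and 0.076 m and horizontal distance between cassette_6 and nest_floor below 0.01 m and angle between the z axis of cassette_6 and the z axis of holder, either way round below 0.08 rad and angle between the x axis of cassette_6 and the y axis of holder, either way round below 0.15 rad) and linear speed of cassette_6 below 0.03 m/s and contact force between the fingers and cassette_6 below 0.2 N) or ((z of cassette_7 in the frame of nest_floor between 0.068 and 0.076 m and horizontal distance between cassette_7 and nest_floor below 0.01 m and angle between the z axis of cassette_7 and the z axis of holder, either way round below 0.08 rad and angle between the x axis of cassette_7 and the y axis of holder, either way round below 0.15 rad) and linear speed of cassette_7 below 0.03 m/s and contact force between the fingers and cassette_7 below 0.2 N)) and z of each of cassette_1, cassette_2, cassette_3, cassette_4, cassette_5, cassette_6, cassette_7 in the frame of nest_floor below 0.076 m), for 0.3 s.
At the end, for the whole second after the job is handed in: Arm over the stack (turn under 0.1 rad), collar dropped home (lift under 6 mm); the top cassette's top within 4 mm of the gauge's, none higher; every cassette still, either in the nest (within 10 mm of centre, flat, squared up) or flat on the bench (value of joint collar_turn below 0.1 rad and value of joint collar_lift below 0.006 m and (((z of cassette_1 in the frame of nest_floor between 0.068 and 0.076 m and horizontal distance between cassette_1 and nest_floor below 0.01 m and angle between the z axis of cassette_1 and the z axis of holder, either way round below 0.08 rad and angle between the x axis of cassette_1 and the y axis of holder, either way round below 0.15 rad) and linear speed of cassette_1 below 0.03 m/s and contact force between the fingers and cassette_1 below 0.2 N) or ((z of cassette_2 in the frame of nest_floor between 0.068 and 0.076 m and horizontal distance between cassette_2 and nest_floor below 0.01 m and angle between the z axis of cassette_2 and the z axis of holder, either way round below 0.08 rad and angle between the x axis of cassette_2 and the y axis of holder, either way round below 0.15 rad) and linear speed of cassette_2 below 0.03 m/s and contact force between the fingers and cassette_2 below 0.2 N) or ((z of cassette_3 in the frame of nest_floor between 0.068 and 0.076 m and horizontal distance between cassette_3 and nest_floor below 0.01 m and angle between the z axis of cassette_3 and the z axis of holder, either way round below 0.08 rad and angle between the x axis of cassette_3 and the y axis of holder, either way round below 0.15 rad) and linear speed of cassette_3 below 0.03 m/s and contact force between the fingers and cassette_3 below 0.2 N) or ((z of cassette_4 in the frame of nest_floor between 0.068 and 0.076 m and horizontal distance between cassette_4 and nest_floor below 0.01 m and angle between the z axis of cassette_4 and the z axis of holder, either way round below 0.08 rad and angle between the x axis of cassette_4 and the y axis of holder, either way round below 0.15 rad) and linear speed of cassette_4 below 0.03 m/s and contact force between the fingers and cassette_4 below 0.2 N) or ((z of cassette_5 in the frame of nest_floor between 0.068 and 0.076 m and horizontal distance between cassette_5 and nest_floor below 0.01 m and angle between the z axis of cassette_5 and the z axis of holder, either way round below 0.08 rad and angle between the x axis of cassette_5 and the y axis of holder, either way round below 0.15 rad) and linear speed of cassette_5 below 0.03 m/s and contact force between the fingers and cassette_5 below 0.2 N) or ((z of cassette_6 in the frame of nest_floor between 0.068 and 0.076 m and horizontal distance between cassette_6 and nest_floor below 0.01 m and angle between the z axis of cassette_6 and the z axis of holder, either way round below 0.08 rad and angle between the x axis of cassette_6 and the y axis of holder, either way round below 0.15 rad) and linear speed of cassette_6 below 0.03 m/s and contact force between the fingers and cassette_6 below 0.2 N) or ((z of cassette_7 in the frame of nest_floor between 0.068 and 0.076 m and horizontal distance between cassette_7 and nest_floor below 0.01 m and angle between the z axis of cassette_7 and the z axis of holder, either way round below 0.08 rad and angle between the x axis of cassette_7 and the y axis of holder, either way round below 0.15 rad) and linear speed of cassette_7 below 0.03 m/s and contact force between the fingers and cassette_7 below 0.2 N)) and z of each of cassette_1, cassette_2, cassette_3, cassette_4, cassette_5, cassette_6, cassette_7 in the frame of nest_floor below 0.076 m and ((z of cassette_1 in the frame of nest_floor between 0.004 and 0.076 m and horizontal distance between cassette_1 and nest_floor below 0.01 m and angle between the z axis of cassette_1 and the z axis of holder, either way round below 0.08 rad and angle between the x axis of cassette_1 and the y axis of holder, either way round below 0.15 rad) or (height (world z) of cassette_1 below 0.014 m and angle between the z axis of cassette_1 and the z axis of holder, either way round below 0.1 rad)) and ((z of cassette_2 in the frame of nest_floor between 0.004 and 0.076 m and horizontal distance between cassette_2 and nest_floor below 0.01 m and angle between the z axis of cassette_2 and the z axis of holder, either way round below 0.08 rad and angle between the x axis of cassette_2 and the y axis of holder, either way round below 0.15 rad) or (height (world z) of cassette_2 below 0.014 m and angle between the z axis of cassette_2 and the z axis of holder, either way round below 0.1 rad)) and ((z of cassette_3 in the frame of nest_floor between 0.004 and 0.076 m and horizontal distance between cassette_3 and nest_floor below 0.01 m and angle between the z axis of cassette_3 and the z axis of holder, either way round below 0.08 rad and angle between the x axis of cassette_3 and the y axis of holder, either way round below 0.15 rad) or (height (world z) of cassette_3 below 0.014 m and angle between the z axis of cassette_3 and the z axis of holder, either way round below 0.1 rad)) and ((z of cassette_4 in the frame of nest_floor between 0.004 and 0.076 m and horizontal distance between cassette_4 and nest_floor below 0.01 m and angle between the z axis of cassette_4 and the z axis of holder, either way round below 0.08 rad and angle between the x axis of cassette_4 and the y axis of holder, either way round below 0.15 rad) or (height (world z) of cassette_4 below 0.014 m and angle between the z axis of cassette_4 and the z axis of holder, either way round below 0.1 rad)) and ((z of cassette_5 in the frame of nest_floor between 0.004 and 0.076 m and horizontal distance between cassette_5 and nest_floor below 0.01 m and angle between the z axis of cassette_5 and the z axis of holder, either way round below 0.08 rad and angle between the x axis of cassette_5 and the y axis of holder, either way round below 0.15 rad) or (height (world z) of cassette_5 below 0.014 m and angle between the z axis of cassette_5 and the z axis of holder, either way round below 0.1 rad)) and ((z of cassette_6 in the frame of nest_floor between 0.004 and 0.076 m and horizontal distance between cassette_6 and nest_floor below 0.01 m and angle between the z axis of cassette_6 and the z axis of holder, either way round below 0.08 rad and angle between the x axis of cassette_6 and the y axis of holder, either way round below 0.15 rad) or (height (world z) of cassette_6 below 0.014 m and angle between the z axis of cassette_6 and the z axis of holder, either way round below 0.1 rad)) and ((z of cassette_7 in the frame of nest_floor between 0.004 and 0.076 m and horizontal distance between cassette_7 and nest_floor below 0.01 m and angle between the z axis of cassette_7 and the z axis of holder, either way round below 0.08 rad and angle between the x axis of cassette_7 and the y axis of holder, either way round below 0.15 rad) or (height (world z) of cassette_7 below 0.014 m and angle between the z axis of cassette_7 and the z axis of holder, either way round below 0.1 rad)) and linear speed of each of cassette_1, cassette_2, cassette_3, cassette_4, cassette_5, cassette_6, cassette_7 below 0.03 m/s); the robot touches nothing.
It fails at once if the timer, tape or marker is pushed more than 6 cm (distance of any of timer, tape_roll, marker from where it was at the start of the episode above 0.06 m).
Of cassette_1, pen only 1 to 1 are there at a start; the rules pass over those that are not, and their reading is None.
Of cassette_2, cassette_3, cassette_4, cassette_5, cassette_6, cassette_7 only 5 to 6 are there at a start; the rules pass over those that are not, and their reading is None.
At some moment in a run one of cassette_2, cassette_3, cassette_4, cassette_5, cassette_6, cassette_7 may be knocked a few centimetres aside while the robot is not near it.
Once in a run the grip may slacken for a moment while it holds something.
It also fails if it takes over 210 s, if anything falls off the work surface, if the arm or the gripper's body presses on something with over 40 N, if the wrist force passes 120 N, or if a joint passes its speed limit or range.

## Working session

There is one attempt and no reset: what is moved stays moved. The work goes in short steps, Python scripts to look and compute and a tool call to move; the robot and the scene stay as the last step left them, time stands still between calls to the robot, and variables do not carry over. Pictures are saved under pics/ and viewed, about 12 in all and at most 16, crops included, and the job is handed in when it is done.

Besides the shell and the picture viewer there is one more tool, called after "Emit:" by a JSON object that holds its "name" and its "arguments", one argument or row to a line. drive_tool: Moves the arm, as the interface text tells. Its arguments: {"type":"object","properties":{"slide":{"type":"array","items":{"type":"array","items":{"type":"number"}}},"dr":{"type":"array","items":{"type":"array","items":{"type":"number"}}},"fingers":{"type":"array","items":{"type":"number"}},"squeeze":{"type":"number"}},"required":["slide","dr","fingers"]}

```bash
mkdir -p pics; ls; cat > h.py <<'E'
from rig import *
import numpy as np, cv2, pickle
def shot(n,fn=None):
    f=grab_frame(n)
    if fn: cv2.imwrite('pics/'+fn,f['img'])
    pickle.dump(f,open('last_%s.pkl'%n,'wb')); return f
def ray(f,uv):
    uv=np.atleast_2d(np.float64(uv)); d=(uv-[f['cx'],f['cy']])/[f['fx'],f['fy']]
    u=d.copy()
    for _ in range(20): u=d/(1+f['k1']*(u**2).sum(1,keepdims=True))
    R=cv2.Rodrigues(np.float64(f['rvec']))[0]; t=np.float64(f['tvec']).ravel()
    return -R.T@t, np.c_[u,np.ones(len(u))]@R
def onz(f,uv,z):
    c,d=ray(f,uv); s=(z-c[2])/d[:,2]; return c+d*s[:,None]
def proj(f,P):
    P=np.atleast_2d(np.float64(P)); R=cv2.Rodrigues(np.float64(f['rvec']))[0]
    q=P@R.T+np.float64(f['tvec']).ravel(); u=q[:,:2]/q[:,2:]
    return u*(1+f['k1']*(u**2).sum(1,keepdims=True))*[f['fx'],f['fy']]+[f['cx'],f['cy']]
E
python3 - <<'E'
from h import *
for n in('top','scene'):
    f=shot(n,n+'0.png'); print(n,{k:v for k,v in f.items() if k!='img'},ray(f,[[f['cx'],f['cy']]]))
print(state())
E
```

```text
pics
top {'fx': 407.2276269946935, 'fy': 407.2276269946935, 'cx': 254.14812222899027, 'cy': 192.29100788276222, 'k1': -0.028249208535333897, 'rvec': array([ 2.13560235, -2.15613405,  0.20896426]), 'tvec': array([ -51.78137319,  470.78994311, 1233.70114561])} (array([ 257.8587098 ,  -21.51450586, 1295.9124236 ]), array([[ 0.16673489, -0.02729192, -0.98562398]]))
scene {'fx': 456.3078346072239, 'fy': 456.3078346072239, 'cx': 255.09880113854464, 'cy': 187.98118977775866, 'k1': -0.07838718110760419, 'rvec': array([ 0.30297584,  2.83803872, -1.09783299]), 'tvec': array([ 474.52099439,   26.65622025, 1510.87009081])} (array([ 683.80711541,  871.91306743, 1131.7175404 ]), array([[-0.1484816 , -0.65691868, -0.73919623]]))
{'t': 0.1, 'joint_pos': array([-68.49525808,  35.28511946,  -0.72405014,  81.63048429,
         0.46366481,  63.21812579,  -2.31424992]), 'joint_velocities': array([-0.12469807, -0.18568613,  0.09190142, -0.23778533, -0.05995527,
        0.05815492,  0.01153293]), 'tau': array([ 1.12589783e-03, -4.70385897e+01,  2.60223448e-01, -1.71573079e+01,
        1.00777700e-02,  5.78325780e-03, -5.20696275e-06]), 'tool_pos': array([253.94132409, 597.64481881, 241.2474688 ]), 'tool_rot': array([[-9.20381586e-01,  3.91020398e-01, -8.85260580e-04],
       [ 3.91021400e-01,  9.20379177e-01, -2.10586936e-03],
       [-8.66247376e-06, -2.28435922e-03, -9.99997391e-01]]), 'ft_force': array([-0.28995825,  0.25530405, -0.29507647]), 'torque': array([-0.01263902,  0.01013378,  0.04859318]), 'grip_width': 85.15998481716504}
```

View pics/top0.png

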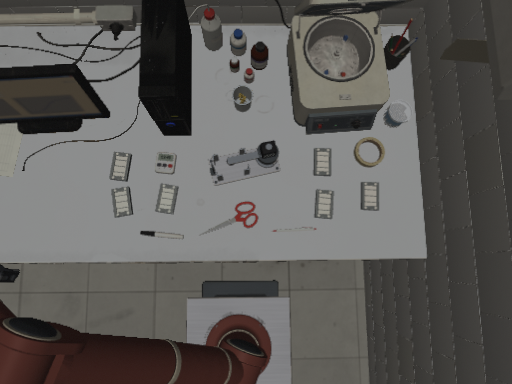

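View pics/scene0.png

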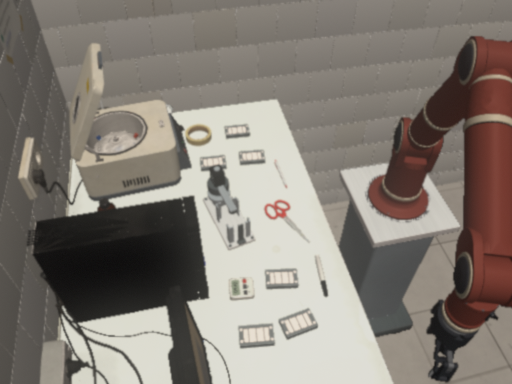

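The top view shows six cassettes: (121,166), (122,202), (167,199), (322,161), (325,204) and (370,196). The pen at (295,229) is present, so cassette_1 is absent. The holder is around (245,160), with the post at (267,153) and the nest to its left.

```bash
cat > cas.py <<'E'
from h import *
def cassettes(f):
    g=cv2.cvtColor(f['img'],cv2.COLOR_BGR2GRAY)
    m=np.uint8(g<150)*255
    out=[]
    cs,_=cv2.findContours(m,cv2.RETR_EXTERNAL,cv2.CHAIN_APPROX_NONE)
    for c in cs:
        a=cv2.contourArea(c)
        if not 200<a<900: continue
        P=onz(f,c[:,0,:],16)[:,:2]
        (x,y),(w,h),an=cv2.minAreaRect(np.float32(P))
        if w<h: w,h,an=h,w,an+90
        if 75<w<110 and 45<h<78: out.append((round(x),round(y),round(w),round(h),round((an+90)%180-90),c[:,0].mean(0).round()))
    return out
E
python3 - <<'E'
from cas import *
f=pickle.load(open('last_top.pkl','rb'))
for o in cassettes(f): print(o)
im=f['img'][125:195,200:290]; cv2.imwrite('pics/holder.png',cv2.resize(im,None,fx=8,fy=8,interpolation=cv2.INTER_CUBIC))
E
```

```text
(no output)
```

View pics/holder.png

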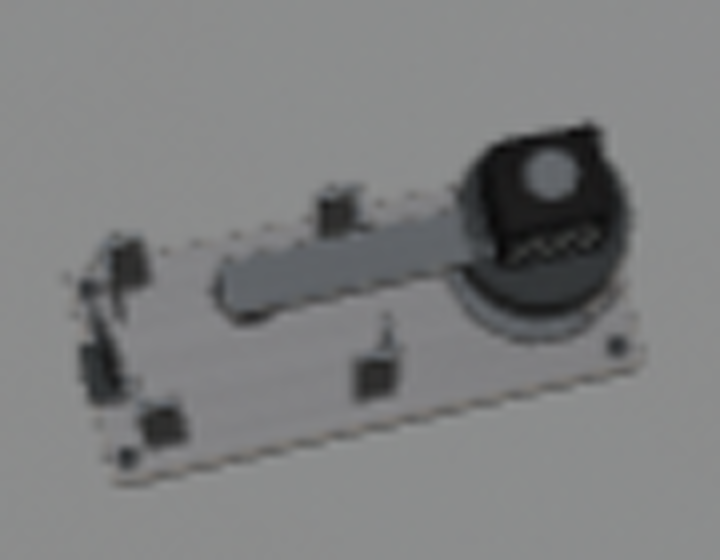

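The crop shows the four corner-angle tops at (127,262), (340,212), (377,377) and (163,425). The base's front corners are at (115,482) and (640,368). The collar block is at about (548,190).

```bash
sed -i 's/g<150/g<LIM/; s/^def cass/LIM=105\ndef cass/' cas.py
python3 - <<'E'
from cas import *
f=pickle.load(open('last_top.pkl','rb'))
g=cv2.cvtColor(f['img'],cv2.COLOR_BGR2GRAY); print(g[150:154,340:345],g[158:164,310:335])
for o in cassettes(f): print(o)
cv=lambda p:(np.float64(p)+.5)/8-.5+[200,125]
A=onz(f,cv([[127,262],[340,212],[377,377],[163,425]]),85); print(A.round(),A.mean(0))
B=onz(f,cv([[115,482],[640,368]]),12); print(B.round())
dA=(A[0]+A[3]-A[1]-A[2])/2; dB=B[0]-B[1]
for d in(dA,dB): print(np.linalg.norm(d),np.degrees(np.arctan2(d[1],d[0])))
print(onz(f,cv([[545,190]]),159))
E
```

```text
[[141 140 140 141 141]
 [141 141 140 140 141]
 [141 141 141 141 140]
 [141 140 140 141 140]] [[140 140 140 116  68  84  95 130 152 152 152 152 152 151 152 152 152 152
  125  74  90 120 141 140 140]
 [141 141 141 114  62  85  95 129 152 152 152 152 152 152 151 152 152 152
  125  75  91 121 141 141 141]
 [141 141 141 114  61  85  90 121 145 145 143 144 145 145 147 147 147 148
  124  76  90 120 140 141 140]
 [140 140 141 114  62  85  79  93 119 117 104 107 112 118 122 120 121 127
  117  83  89 119 141 141 141]
 [140 141 141 115  65  86  86 121 152 152 151 152 152 152 143 133 138 138
  119  84  88 119 140 140 141]
 [140 140 140 115  65  85  85 121 152 153 152 152 152 152 151 152 151 152
  130  84  88 118 141 140 140]]
(405, -29, 83, 73, -1, array([246., 214.]))
(791, -20, 88, 60, 0, array([242., 100.]))
(947, -81, 103, 58, -1, array([259.,  56.]))
(995, -8, 97, 55, 0, array([238.,  42.]))
[[572.  62.  85.]
 [591. -19.  85.]
 [526. -33.  85.]
 [508.  48.  85.]] [549.49937006  14.38581492  85.        ]
[[ 500.   71.   12.]
 [ 546. -140.   12.]]
83.44131046913323 102.95140435715639
216.35906559053575 102.12001516359364
[[578.75192913 -93.63404835 159.        ]]
```

```bash
python3 - <<'E'
from cas import *
f=pickle.load(open('last_scene.pkl','rb'))
im=f['img'][155:255,190:270]; im=cv2.resize(im,None,fx=6,fy=6,interpolation=cv2.INTER_CUBIC)
t=pickle.load(open('last_top.pkl','rb'));it=t['img'][135:195,200:285];it=cv2.resize(it,None,fx=7,fy=7,interpolation=cv2.INTER_CUBIC)
H=np.array([549.5,14.4]);a=np.radians(102.3);ey=np.array([np.cos(a),np.sin(a)]);ex=np.array([ey[1],-ey[0]])
for s,x,y,z in[(1,x,y,85) for x in(-31,31) for y in(-48,48)]+[(2,x,y,12) for x in(-45,45) for y in(-152,68)]+[(3,-9,56,92),(3,9,56,92)]:
    P=[*(H+ex*x+ey*y),z]
    col={1:(0,0,255),2:(0,255,0),3:(255,0,0)}[s]
    for F,I,k,o in((f,im,6,(190,155)),(t,it,7,(200,135))):
        p=(proj(F,P)[0]-o+.5)*k-.5; cv2.circle(I,tuple(int(v) for v in p),3,col,-1)
out=np.zeros((600,480+595,3),np.uint8); out[:,:480]=im; out[:420,480:]=it
cv2.imwrite('pics/chk.png',cv2.resize(out,(800,446)))
cv2.imwrite('pics/chk_full.png',out)
E
```

```text
(no output)
```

View pics/chk.png

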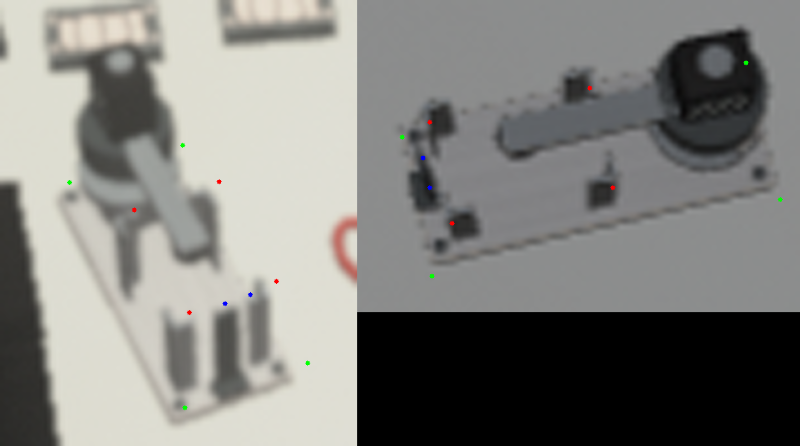

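The check shows that the dark squares are the angles' side faces, and the tops are at their upper edges. The base outline is therefore the better fix: it moves the nest about 9 mm in +x, to about (559,16). I'll confirm this by triangulating the collar's knob, the round grey top at (550,172) in the holder crop.

```bash
cat > cas.py <<'E'
from h import *
def cassettes(f,pr=False):
    g=cv2.cvtColor(f['img'],cv2.COLOR_BGR2GRAY)
    bg=cv2.medianBlur(g,51)
    m=np.uint8(cv2.absdiff(g,bg)>14)*255
    m=cv2.morphologyEx(m,cv2.MORPH_CLOSE,np.ones((3,3)))
    cs,_=cv2.findContours(m,cv2.RETR_EXTERNAL,cv2.CHAIN_APPROX_NONE)
    out=[]
    for c in cs:
        a=cv2.contourArea(c)
        if not 150<a<1200: continue
        P=onz(f,c[:,0,:],14)[:,:2]
        if not(300<P[:,0].mean()<760): continue
        (x,y),(w,h),an=cv2.minAreaRect(np.float32(P))
        if w<h: w,h,an=h,w,an+90
        if pr or (78<w<110 and 45<h<76): out.append((round(x),round(y),round(w),round(h),round((an+90)%180-90),tuple(c[:,0].mean(0).round())))
    return out
E
python3 - <<'E'
from cas import *
f=pickle.load(open('last_top.pkl','rb')); s=pickle.load(open('last_scene.pkl','rb'))
for o in cassettes(f,True): print(o)
a=(np.array([550,172])+.5)/8-.5+[200,125]; b=(np.array([160,83])+.5)/6-.5+[190,155]
c1,d1=ray(f,a);c2,d2=ray(s,b);d1,d2=d1[0],d2[0]
k=np.linalg.lstsq(np.c_[d1,-d2],c2-c1,rcond=None)[0]; p,q=c1+k[0]*d1,c2+k[1]*d2; print(p,q)
E
```

```text
(396, 28, 192, 87, -82, (np.float64(232.0), np.float64(220.0)))
(436, -279, 94, 62, -6, (np.float64(324.0), np.float64(204.0)))
(448, 363, 94, 62, 9, (np.float64(122.0), np.float64(202.0)))
(457, 221, 94, 60, -10, (np.float64(167.0), np.float64(199.0)))
(460, -427, 92, 63, -1, (np.float64(369.0), np.float64(196.0)))
(540, 56, 120, 73, 37, (np.float64(219.0), np.float64(173.0)))
(573, 227, 72, 64, -5, (np.float64(166.0), np.float64(165.0)))
(563, 372, 95, 63, -7, (np.float64(120.0), np.float64(166.0)))
(574, -279, 94, 59, -2, (np.float64(322.0), np.float64(162.0)))
(579, -56, 178, 107, -76, (np.float64(255.0), np.float64(162.0)))
(607, -433, 105, 97, -47, (np.float64(368.0), np.float64(152.0)))
(721, -514, 71, 53, 38, (np.float64(391.0), np.float64(118.0)))
[585.76049633 -95.62702464 157.99472303] [585.38690167 -95.47037129 157.87686535]
```

The knob triangulates to (585.5,-95.5,158), and the two rays meet within 0.5 mm. That agrees with the 159 mm block top and with the base outline. So the post is at (585.5,-95.5), yaw 102.3°, and the nest at (560.5,16.5). All six cassettes measure about 94x62, as they should. Now I'll plan the move to the collar.

```bash
cat > plan.py <<'E'
from h import *
import sys
def plan(tg,st=None):
    """tg: list of (x,y,z,phi deg or None) -> slide+drz relative to the current pose"""
    st=st or state(); p=st['tool_pos'];R=st['tool_rot']
    ph=np.degrees(np.arctan2(R[1,1],R[0,1]))
    print('t%.1f pos'%st['t'],p.round(1),'phi %.1f w %.1f F'%(ph,st['grip_width']),st['ft_force'].round(1),'j7 %.0f'%st['joint_pos'][6])
    for x,y,z,f in tg:
        d=0 if f is None else (ph-f+90)%180-90
        print('  slide',(R.T@(np.array([x,y,z])-p)).round(1),'drz %.3f (%.0f deg)'%(np.radians(d),d))
if __name__=='__main__':
    plan([tuple(None if v=='n' else float(v) for v in a.split(',')) for a in sys.argv[1:]])
E
python3 plan.py 585.5,-95.5,215,12.3
```

```text
t0.1 pos [253.9 597.6 241.2] phi 67.0 w 85.2 F [-0.3  0.3 -0.3] j7 -2
  slide [-576.2 -508.2   27.4] drz 0.954 (55 deg)
```

Emit:
{"name": "drive_tool", "arguments": {
  "slide": [
    [-576,-508,27],
    [-576,-508,27],
    [-576,-508,27],
    [-576,-508,27],
    [-576,-508,27],
    [-576,-508,27],
    [-576,-508,27],
    [-576,-508,27],
    [-576,-508,27],
    [-576,-508,27],
    [-576,-508,27],
    [-576,-508,27]
  ],
  "dr": [
    [0,0,0.954],
    [0,0,0.954],
    [0,0,0.954],
    [0,0,0.954],
    [0,0,0.954],
    [0,0,0.954],
    [0,0,0.954],
    [0,0,0.954],
    [0,0,0.954],
    [0,0,0.954],
    [0,0,0.954],
    [0,0,0.954]
  ],
  "fingers": [85,85,85,85,85,85,85,85,85,85,85,85]
}}

```text
t: 1.1
tool_pos: [470.0, 145.6, 224.5]
tool_rot: [[-0.214, 0.977, -0.001], [0.977, 0.214, -0.0], [0.0, -0.001, -1.0]]
ft_force: [1.4, -0.1, 0.4]
grip_width: 85.0
```

```bash
python3 plan.py 585.5,-95.5,215,12.3
```

```text
t1.1 pos [470.  145.6 224.5] phi 12.3 w 85.0 F [ 1.4 -0.1  0.4] j7 2
  slide [-260.2   61.2    9.5] drz 0.001 (0 deg)
```

Emit:
{"name": "drive_tool", "arguments": {
  "slide": [
    [-260,61,9],
    [-260,61,9],
    [-260,61,9],
    [-260,61,9],
    [-260,61,9],
    [-260,61,9],
    [-260,61,9],
    [-260,61,9],
    [-260,61,9],
    [-260,61,9]
  ],
  "dr": [
    [0,0,0],
    [0,0,0],
    [0,0,0],
    [0,0,0],
    [0,0,0],
    [0,0,0],
    [0,0,0],
    [0,0,0],
    [0,0,0],
    [0,0,0]
  ],
  "fingers": [85,85,85,85,85,85,85,85,85,85]
}}

```text
t: 1.93
tool_pos: [584.4, -91.9, 215.2]
tool_rot: [[-0.215, 0.977, -0.002], [0.977, 0.215, 0.002], [0.002, -0.001, -1.0]]
ft_force: [0.6, 0.4, -0.2]
grip_width: 84.7
```

```bash
python3 plan.py 585.5,-95.5,130,12.3
```

```text
t1.9 pos [584.4 -91.9 215.2] phi 12.4 w 84.7 F [ 0.6  0.4 -0.2] j7 29
  slide [-4.   0.4 85.1] drz 0.002 (0 deg)
```

Emit:
{"name": "drive_tool", "arguments": {
  "slide": [
    [-4,0.5,40],
    [-4,0.5,70],
    [-4,0.5,85],
    [-4,0.5,85],
    [-4,0.5,85],
    [-4,0.5,85],
    [-4,0.5,85],
    [-4,0.5,85],
    [-4,0.5,85],
    [-4,0.5,85],
    [-4,0.5,85],
    [-4,0.5,85]
  ],
  "dr": [
    [0,0,0],
    [0,0,0],
    [0,0,0],
    [0,0,0],
    [0,0,0],
    [0,0,0],
    [0,0,0],
    [0,0,0],
    [0,0,0],
    [0,0,0],
    [0,0,0],
    [0,0,0]
  ],
  "fingers": [85,85,85,85,20,20,20,20,20,20,20,20],
  "squeeze": 70
}}

```text
t: 2.93
tool_pos: [586.6, -97.4, 132.5]
tool_rot: [[-0.213, 0.977, 0.002], [0.977, 0.213, 0.0], [-0.0, 0.002, -1.0]]
ft_force: [-2.8, 0.6, 7.1]
grip_width: 35.1
```

```bash
python3 plan.py 585.5,-95.5,130,12.3
```

```text
t2.9 pos [586.6 -97.4 132.5] phi 12.3 w 35.1 F [-2.8  0.6  7.1] j7 32
  slide [ 2.1 -0.7  2.5] drz 0.000 (0 deg)
```

Emit:
{"name": "drive_tool", "arguments": {
  "slide": [
    [0,0,-8],
    [0,0,-16],
    [0,0,-22],
    [0,0,-27],
    [0,0,-27]
  ],
  "dr": [
    [0,0,0],
    [0,0,0],
    [0,0,0],
    [0,0,0],
    [0,0,0]
  ],
  "fingers": [20,20,20,20,20]
}}

```text
t: 3.35
tool_pos: [586.5, -97.3, 158.3]
tool_rot: [[-0.213, 0.977, 0.001], [0.977, 0.213, -0.0], [-0.0, 0.001, -1.0]]
ft_force: [2.1, -1.4, -9.8]
grip_width: 35.0
```

Emit:
{"name": "drive_tool", "arguments": {
  "slide": [
    [0,0,0],
    [0,-0.3,0],
    [0.2,-0.6,0],
    [0.4,-0.9,0],
    [0.6,-1.2,0],
    [0.8,-1.5,0],
    [1,-1.7,0],
    [1.2,-1.9,0],
    [1.4,-2,0],
    [1.5,-2,0],
    [1.6,-2,0],
    [1.7,-2,0]
  ],
  "dr": [
    [0,0,0.12],
    [0,0,0.24],
    [0,0,0.36],
    [0,0,0.48],
    [0,0,0.6],
    [0,0,0.72],
    [0,0,0.84],
    [0,0,0.96],
    [0,0,1.08],
    [0,0,1.2],
    [0,0,1.31],
    [0,0,1.39]
  ],
  "fingers": [20,20,20,20,20,20,20,20,20,20,20,20]
}}

```text
t: 4.35
tool_pos: [581.7, -95.2, 156.5]
tool_rot: [[0.924, 0.382, -0.006], [0.382, -0.924, 0.001], [-0.005, -0.003, -1.0]]
ft_force: [-1.9, 0.8, -10.1]
grip_width: 35.2
```

```bash
python3 - <<'E'
from plan import *
plan([]); print(state()['torque'])
shot('top','park.png')
E
```

```text
t4.3 pos [581.7 -95.2 156.5] phi -67.5 w 35.2 F [ -1.9   0.8 -10.1] j7 -32
[-0.74683229 -0.203969    0.04943968]
```

Emit:
{"name": "drive_tool", "arguments": {
  "slide": [
    [0,0,8],
    [0,0,16],
    [0,0,23],
    [0,0,27],
    [0,0,27],
    [0,0,27],
    [0,0,27]
  ],
  "dr": [
    [0,0,0.01],
    [0,0,0.01],
    [0,0,0.01],
    [0,0,0.01],
    [0,0,0.01],
    [0,0,0.01],
    [0,0,0.01]
  ],
  "fingers": [20,20,20,20,20,20,20]
}}

```text
t: 4.98
tool_pos: [582.0, -95.4, 132.6]
tool_rot: [[0.926, 0.378, -0.004], [0.378, -0.926, 0.004], [-0.002, -0.005, -1.0]]
ft_force: [-7.9, 3.7, 8.0]
grip_width: 35.1
```

Emit:
{"name": "drive_tool", "arguments": {
  "slide": [
    [0,0,0],
    [0,0,0],
    [0,0,0],
    [0,0,0],
    [0,0,0],
    [0,0,-40],
    [0,0,-80],
    [0,0,-100],
    [0,0,-100]
  ],
  "dr": [
    [0,0,0],
    [0,0,0],
    [0,0,0],
    [0,0,0],
    [0,0,0],
    [0,0,0],
    [0,0,0],
    [0,0,0],
    [0,0,0]
  ],
  "fingers": [85,85,85,85,85,85,85,85,85]
}}

```text
t: 5.73
tool_pos: [587.0, -98.0, 236.4]
tool_rot: [[0.926, 0.376, 0.011], [0.376, -0.927, -0.003], [0.009, 0.007, -1.0]]
ft_force: [0.6, -0.2, -0.1]
grip_width: 84.9
```

```bash
python3 plan.py 437,-280,90,84; python3 - <<'E'
from cas import *
f=shot('top'); s=shot('scene')
for o in cassettes(f): print(o)
a=cv2.resize(f['img'][125:195,200:300],None,fx=5,fy=5,interpolation=cv2.INTER_CUBIC);b=cv2.resize(s['img'][155:255,170:270],None,fx=4,fy=4,interpolation=cv2.INTER_CUBIC)
o=np.zeros((400,800,3),np.uint8);o[:350,:400]=cv2.resize(a,(400,280))[:350] if 0 else cv2.copyMakeBorder(cv2.resize(a,(400,280)),0,70,0,0,0);o[:,400:]=b
cv2.imwrite('pics/parked.png',o)
E
```

```text
t5.7 pos [587.  -98.  236.4] phi -67.9 w 84.9 F [ 0.6 -0.2 -0.1] j7 -36
  slide [-208.8  111.2  145.3] drz 0.490 (28 deg)
(436, -279, 94, 63, -6, (np.float64(324.0), np.float64(204.0)))
(460, -427, 92, 63, -1, (np.float64(369.0), np.float64(196.0)))
(563, 372, 95, 63, -7, (np.float64(120.0), np.float64(166.0)))
(574, -279, 94, 59, -2, (np.float64(322.0), np.float64(162.0)))
```

View pics/parked.png

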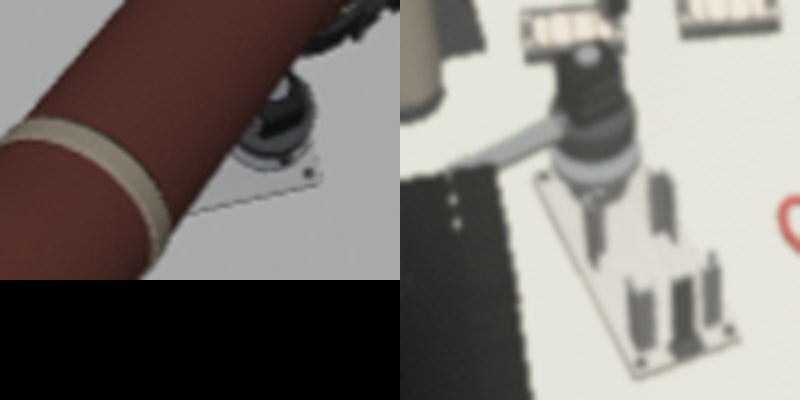

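The right half of the view shows the arm swung away to the holder's +x, the collar down, and the nest empty. I'll go on to the first cassette, at (437,-280).

Emit:
{"name": "drive_tool", "arguments": {
  "slide": [
    [-209,111,145],
    [-209,111,145],
    [-209,111,145],
    [-209,111,145],
    [-209,111,145],
    [-209,111,145],
    [-209,111,145],
    [-209,111,145],
    [-209,111,145],
    [-209,111,145]
  ],
  "dr": [
    [0,0,0.49],
    [0,0,0.49],
    [0,0,0.49],
    [0,0,0.49],
    [0,0,0.49],
    [0,0,0.49],
    [0,0,0.49],
    [0,0,0.49],
    [0,0,0.49],
    [0,0,0.49]
  ],
  "fingers": [85,85,85,85,85,85,85,85,85,85]
}}

```text
t: 6.67
tool_pos: [432.3, -276.5, 84.9]
tool_rot: [[0.995, -0.103, -0.001], [-0.103, -0.995, 0.002], [-0.001, -0.002, -1.0]]
ft_force: [0.9, -0.6, 0.5]
grip_width: 85.2
```

```bash
python3 plan.py 437,-280,13,84; python3 -c "
from rig import *;print(state()['tool_rot'].round(3))"
```

```text
t6.7 pos [ 432.3 -276.5   84.9] phi -95.9 w 85.2 F [ 0.9 -0.6  0.5] j7 -25
  slide [ 5.2  3.1 71.8] drz 0.001 (0 deg)
[[ 0.995 -0.103 -0.001]
 [-0.103 -0.995  0.002]
 [-0.001 -0.002 -1.   ]]
```

Emit:
{"name": "drive_tool", "arguments": {
  "slide": [
    [5,3,30],
    [5,3,55],
    [5,3,68],
    [5,3,72],
    [5,3,72],
    [5,3,72],
    [5,3,72],
    [5,3,72],
    [5,3,72],
    [5,3,72],
    [5,3,72]
  ],
  "dr": [
    [0,0,0],
    [0,0,0],
    [0,0,0],
    [0,0,0],
    [0,0,0],
    [0,0,0],
    [0,0,0],
    [0,0,0],
    [0,0,0],
    [0,0,0],
    [0,0,0]
  ],
  "fingers": [85,85,85,85,85,40,40,40,40,40,40],
  "squeeze": 60
}}

```text
t: 7.58
tool_pos: [437.7, -281.1, 15.4]
tool_rot: [[0.995, -0.103, 0.003], [-0.103, -0.995, -0.0], [0.003, -0.0, -1.0]]
ft_force: [0.0, 2.1, 5.1]
grip_width: 54.2
```

```bash
python3 plan.py 437,-280,150,84
```

```text
t7.6 pos [ 437.7 -281.1   15.4] phi -95.9 w 54.2 F [0.  2.1 5.1] j7 -19
  slide [  -0.4   -1.  -134.6] drz 0.001 (0 deg)
```

```bash
python3 plan.py 437,-280,200,n 560.5,16.5,200,12.3
```

```text
t7.6 pos [ 437.7 -281.1   15.4] phi -95.9 w 54.2 F [0.  2.1 5.1] j7 -19
  slide [  -0.3   -1.  -184.6] drz 0.000 (0 deg)
  slide [  91.9 -308.7 -184.4] drz 1.253 (72 deg)
```

Emit:
{"name": "drive_tool", "arguments": {
  "slide": [
    [0,0,-20],
    [0,0,-60],
    [0,0,-100],
    [10,-20,-140],
    [20,-50,-180],
    [92,-309,-185],
    [92,-309,-185],
    [92,-309,-185],
    [92,-309,-185],
    [92,-309,-185],
    [92,-309,-185],
    [92,-309,-185]
  ],
  "dr": [
    [0,0,0],
    [0,0,0],
    [0,0,0.12],
    [0,0,0.24],
    [0,0,0.36],
    [0,0,0.48],
    [0,0,0.6],
    [0,0,0.72],
    [0,0,0.84],
    [0,0,0.96],
    [0,0,1.08],
    [0,0,1.2]
  ],
  "fingers": [40,40,40,40,40,40,40,40,40,40,40,40]
}}

```text
t: 8.58
tool_pos: [561.7, 22.7, 198.8]
tool_rot: [[0.264, -0.964, 0.001], [-0.964, -0.264, 0.003], [-0.003, -0.001, -1.0]]
ft_force: [1.4, 0.8, -1.0]
grip_width: 54.0
```

```bash
python3 plan.py 560.5,16.5,120,12.3
```

```text
t8.6 pos [561.7  22.7 198.8] phi -164.7 w 54.0 F [ 1.4  0.8 -1. ] j7 -122
  slide [ 5.9  2.9 78.8] drz 0.053 (3 deg)
```

Emit:
{"name": "drive_tool", "arguments": {
  "slide": [
    [6,3,40],
    [6,3,70],
    [6,3,79],
    [6,3,79],
    [6,3,79],
    [6,3,79]
  ],
  "dr": [
    [0,0,0.053],
    [0,0,0.053],
    [0,0,0.053],
    [0,0,0.053],
    [0,0,0.053],
    [0,0,0.053]
  ],
  "fingers": [40,40,40,40,40,40]
}}

```text
t: 9.08
tool_pos: [560.2, 9.0, 122.0]
tool_rot: [[0.211, -0.977, 0.004], [-0.977, -0.211, -0.001], [0.001, -0.004, -1.0]]
ft_force: [0.6, -0.9, -1.0]
grip_width: 54.1
```

```bash
python3 - <<'E'
from plan import *
plan([(560.5,16.5,27,12.3)])
f=shot('top'); s=shot('scene')
a=f['img'][125:195,195:285]
b=s['img'][155:255,180:270]
o=np.zeros((500,900,3),np.uint8)
o[:350,:450]=cv2.resize(a,(450,350),interpolation=cv2.INTER_CUBIC);o[:,450:]=cv2.resize(b,(450,500),interpolation=cv2.INTER_CUBIC)
cv2.imwrite('pics/over1.png',o[:,:800+0] if 0 else cv2.resize(o,(800,444)))
E
```

```text
t9.1 pos [560.2   9.  122. ] phi -167.8 w 54.1 F [ 0.6 -0.9 -1. ] j7 -118
  slide [-7.4 -1.5 95. ] drz -0.002 (-0 deg)
```

View pics/over1.png

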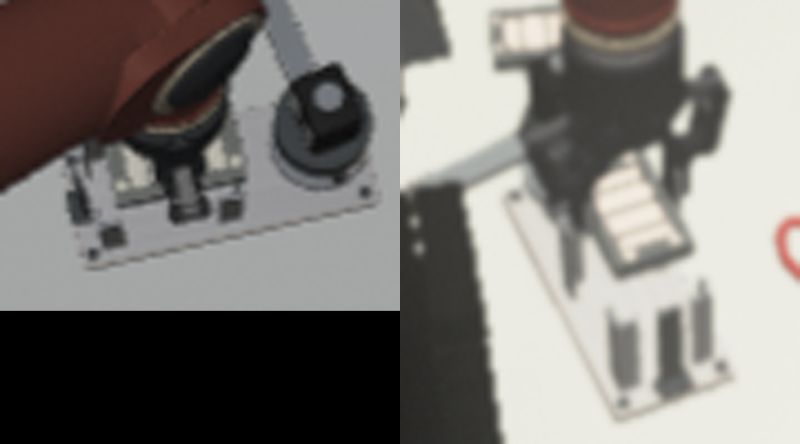

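The scene half shows the held cassette over the nest. Its +y end runs from (612,270) to (690,245) and hasn't yet reached the gauge end. I'll check the cassette-to-TCP offset from that edge and move over.

```bash
python3 - <<'E'
from plan import *
s=pickle.load(open('last_scene.pkl','rb'))
P=onz(s,[[245.2-.4,210.1-.4],[227.7-.4,215.7-.4]],122.6); print(P)
a=np.radians(102.3);ey=np.array([np.cos(a),np.sin(a)]);ex=np.array([ey[1],-ey[0]])
d=P[:,:2].mean(0)-[560.2,9.0]; print('along y',d@ey,'x',d@ex, 'width',np.linalg.norm(P[0]-P[1]))
plan([(560.7,15.7,100,12.3)])
# angle tops in the same view: predicted pixels for nest estimates
H=np.array([560.5,16.5])
print(proj(s,[[*(H+ex*x+ey*y),85] for x,y in((-34,51),(34,51),(34,-51),(-34,-51))]).round(1), proj(s,[[*(H+ex*x+ey*y),92] for x,y in((-9,55),(9,55))]).round(1))
E
```

```text
[[527.9857182   51.28581002 122.6       ]
 [580.64676284  61.15931604 122.6       ]]
along y 47.39201578111445 x 4.311139679166675 width 53.57865007144082
t9.2 pos [560.1   9.3 121.8] phi -167.8 w 53.8 F [-0.1  0.4 -1.2] j7 -118
  slide [-6.2 -1.8 21.8] drz -0.002 (-0 deg)
[[249.3 219.3]
 [227.8 226.9]
 [214.9 202.4]
 [235.7 195.4]] [[242.  221.6]
 [236.3 223.6]]
```

Emit:
{"name": "drive_tool", "arguments": {
  "slide": [
    [-6,-2,8],
    [-6,-2,16],
    [-6,-2,16],
    [-6,-2,16],
    [-6,-2,16]
  ],
  "dr": [
    [0,0,0],
    [0,0,0],
    [0,0,0],
    [0,0,0],
    [0,0,0]
  ],
  "fingers": [40,40,40,40,40]
}}

```text
t: 9.6
tool_pos: [559.7, 16.3, 103.6]
tool_rot: [[0.212, -0.977, -0.0], [-0.977, -0.212, -0.0], [0.0, 0.0, -1.0]]
ft_force: [0.4, -0.0, -1.1]
grip_width: 54.5
```

```bash
python3 - <<'E'
from plan import *
plan([(560.5,15.7,100,12.3)])
s=shot('scene'); p=state()['tool_pos']
a=np.radians(102.3);ey=np.array([np.cos(a),np.sin(a)]);ex=np.array([ey[1],-ey[0]])
k=12;x0,y0=205,185
b=cv2.resize(s['img'][y0:y0+50,x0:x0+60],None,fx=k,fy=k,interpolation=cv2.INTER_CUBIC)
def dot(P,c): 
    q=(proj(s,P)[0]-[x0,y0]+.5)*k-.5; cv2.circle(b,tuple(int(v) for v in q),3,c,-1)
for x in(-28,28):
    for dy in(45,): dot([*(p[:2]+ex*x+ey*(dy+1.1)),p[2]+.6],(0,0,255)); dot([*(p[:2]+ex*x+ey*(dy+1.1)),p[2]-15.4],(0,160,255))
H=np.array([560.5,16.5])
for x in(-34,34):
    for y in(51,-51): dot([*(H+ex*x+ey*y),85],(0,255,0))
for x in(-9,9): dot([*(H+ex*x+ey*54),92],(255,0,0))
cv2.imwrite('pics/over2.png',b)
E
```

```text
t9.6 pos [559.7  16.3 103.6] phi -167.8 w 54.5 F [ 0.4 -0.  -1.1] j7 -118
  slide [ 0.7 -0.7  3.6] drz -0.001 (-0 deg)
```

View pics/over2.png

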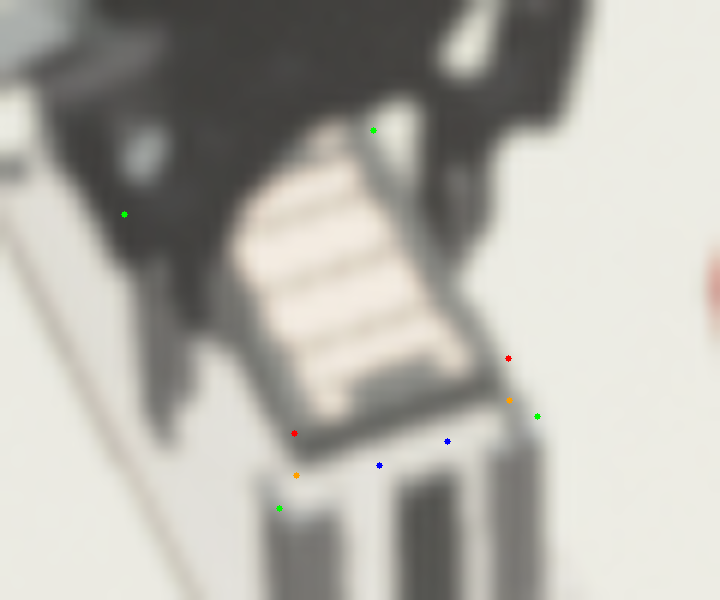

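The cassette (bottom corners at about (303,468) and (500,398)) matches its prediction, shown in orange. The angles and gauge suggest the nest lies about 2 mm further along +y, and the collar's self-centred grips say the same. I'll use nest (561.3,18.3) and lower it gently into the top of the nest.

Emit:
{"name": "drive_tool", "arguments": {
  "slide": [
    [-0.5,-1.8,0],
    [-0.5,-1.8,0],
    [-0.5,-1.8,5],
    [-0.5,-1.8,8],
    [-0.5,-1.8,11],
    [-0.5,-1.8,14],
    [-0.5,-1.8,14]
  ],
  "dr": [
    [0,0,0],
    [0,0,0],
    [0,0,0],
    [0,0,0],
    [0,0,0],
    [0,0,0],
    [0,0,0]
  ],
  "fingers": [40,40,40,40,40,40,40]
}}

```text
t: 10.23
tool_pos: [560.8, 17.4, 88.8]
tool_rot: [[0.212, -0.977, -0.002], [-0.977, -0.212, 0.0], [-0.001, 0.002, -1.0]]
ft_force: [0.3, 0.1, -1.5]
grip_width: 53.9
```

```bash
python3 plan.py 561.4,17.1,28,12.3
```

```text
t10.2 pos [560.8  17.4  88.8] phi -167.8 w 53.9 F [ 0.3  0.1 -1.5] j7 -117
  slide [ 0.5 -0.6 60.8] drz -0.001 (-0 deg)
```

Emit:
{"name": "drive_tool", "arguments": {
  "slide": [
    [0.5,-0.5,12],
    [0.5,-0.5,24],
    [0.5,-0.5,36],
    [0.5,-0.5,46],
    [0.5,-0.5,54],
    [0.5,-0.5,60],
    [0.5,-0.5,60]
  ],
  "dr": [
    [0,0,0],
    [0,0,0],
    [0,0,0],
    [0,0,0],
    [0,0,0],
    [0,0,0],
    [0,0,0]
  ],
  "fingers": [40,40,40,40,40,40,40]
}}

```text
t: 10.82
tool_pos: [561.4, 17.0, 28.3]
tool_rot: [[0.212, -0.977, -0.002], [-0.977, -0.212, 0.0], [-0.001, 0.002, -1.0]]
ft_force: [-0.2, 1.5, -2.0]
grip_width: 54.0
```

Emit:
{"name": "drive_tool", "arguments": {
  "slide": [
    [0,0,0],
    [0,0,0],
    [0,0,0],
    [0,0,0],
    [0,0,-20],
    [0,0,-50],
    [0,0,-90],
    [0,0,-130],
    [0,0,-130],
    [0,0,-130]
  ],
  "dr": [
    [0,0,0],
    [0,0,0],
    [0,0,0],
    [0,0,0],
    [0,0,0],
    [0,0,0],
    [0,0,0],
    [0,0,0],
    [0,0,0],
    [0,0,0]
  ],
  "fingers": [80,80,80,80,80,80,80,80,80,80]
}}

```text
t: 11.65
tool_pos: [563.4, 16.1, 162.7]
tool_rot: [[0.212, -0.977, 0.006], [-0.977, -0.212, -0.0], [0.001, -0.006, -1.0]]
ft_force: [-0.5, 0.1, -0.4]
grip_width: 80.1
```

```bash
python3 - <<'E'
from plan import *
from cas import cassettes
plan([(457.8,222,80,80)])
f=shot('top'); s=shot('scene')
for o in cassettes(f): print(o)
cv2.imwrite('pics/rel1.png',cv2.resize(s['img'][150:350,180:340],None,fx=3.5,fy=3.5,interpolation=cv2.INTER_CUBIC)[:600])
E
```

```text
t11.7 pos [563.4  16.1 162.7] phi -167.8 w 80.1 F [-0.5  0.1 -0.4] j7 -122
  slide [-223.8   60.1   82. ] drz -1.183 (-68 deg)
(460, -429, 94, 62, -3, (np.float64(369.0), np.float64(196.0)))
(574, -279, 94, 59, -2, (np.float64(322.0), np.float64(162.0)))
```

View pics/rel1.png

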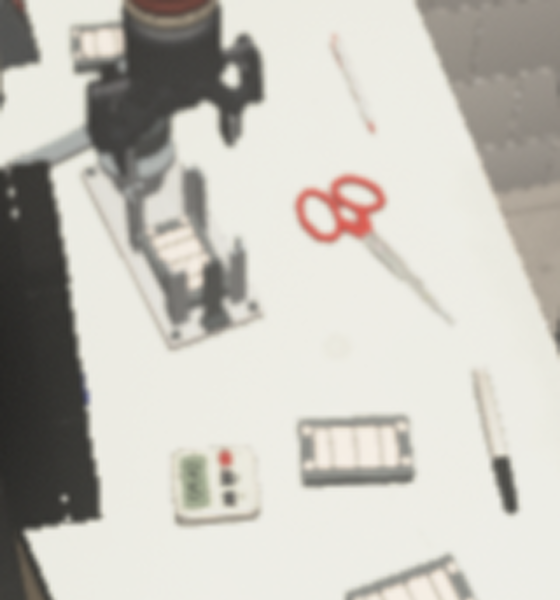

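The first cassette lies in the nest. Next is the one at (458,222).

Emit:
{"name": "drive_tool", "arguments": {
  "slide": [
    [-30,8,0],
    [-70,19,10],
    [-224,60,82],
    [-224,60,82],
    [-224,60,82],
    [-224,60,82],
    [-224,60,82],
    [-224,60,82],
    [-224,60,82],
    [-224,60,82],
    [-224,60,82],
    [-224,60,82]
  ],
  "dr": [
    [0,0,-0.12],
    [0,0,-0.24],
    [0,0,-1.183],
    [0,0,-1.183],
    [0,0,-1.183],
    [0,0,-1.183],
    [0,0,-1.183],
    [0,0,-1.183],
    [0,0,-1.183],
    [0,0,-1.183],
    [0,0,-1.183],
    [0,0,-1.183]
  ],
  "fingers": [85,85,85,85,85,85,85,85,85,85,85,85]
}}

```text
t: 12.75
tool_pos: [455.0, 222.9, 76.8]
tool_rot: [[0.985, -0.175, -0.002], [-0.175, -0.985, -0.001], [-0.002, 0.001, -1.0]]
ft_force: [0.1, 0.4, 0.3]
grip_width: 85.0
```

```bash
python3 - <<'E'
from plan import *
from cas import cassettes
plan([(457.8,222,13.5,80)])
s=shot('scene')
for o in cassettes(s): print(o)
E
```

```text
t12.8 pos [455.  222.9  76.8] phi -100.1 w 85.0 F [0.1 0.4 0.3] j7 -78
  slide [ 3.   0.3 63.3] drz -0.002 (-0 deg)
(567, 380, 94, 65, -7, (np.float64(256.0), np.float64(335.0)))
(453, 371, 96, 64, 9, (np.float64(298.0), np.float64(323.0)))
```

Emit:
{"name": "drive_tool", "arguments": {
  "slide": [
    [3,0.3,30],
    [3,0.3,50],
    [3,0.3,60],
    [3,0.3,63],
    [3,0.3,63],
    [3,0.3,63],
    [3,0.3,63],
    [3,0.3,63],
    [3,0.3,63],
    [3,0.3,63],
    [3,0.3,63]
  ],
  "dr": [
    [0,0,0],
    [0,0,0],
    [0,0,0],
    [0,0,0],
    [0,0,0],
    [0,0,0],
    [0,0,0],
    [0,0,0],
    [0,0,0],
    [0,0,0],
    [0,0,0]
  ],
  "fingers": [85,85,85,85,85,40,40,40,40,40,40],
  "squeeze": 60
}}

```text
t: 13.72
tool_pos: [459.5, 222.5, 16.3]
tool_rot: [[0.985, -0.173, 0.002], [-0.173, -0.985, 0.001], [0.002, -0.002, -1.0]]
ft_force: [-1.6, 0.4, 4.6]
grip_width: 53.9
```

```bash
python3 plan.py 561.3,18.3,180,12.3
```

```text
t13.7 pos [459.5 222.5  16.3] phi -100.0 w 53.9 F [-1.6  0.4  4.6] j7 -71
  slide [ 135.9  183.2 -163.8] drz 1.182 (68 deg)
```

Emit:
{"name": "drive_tool", "arguments": {
  "slide": [
    [0,0,-20],
    [0,0,-60],
    [0,0,-100],
    [20,25,-135],
    [136,183,-164],
    [136,183,-164],
    [136,183,-164],
    [136,183,-164],
    [136,183,-164],
    [136,183,-164],
    [136,183,-164],
    [136,183,-164]
  ],
  "dr": [
    [0,0,0],
    [0,0,0.12],
    [0,0,0.24],
    [0,0,0.36],
    [0,0,0.48],
    [0,0,0.6],
    [0,0,0.72],
    [0,0,0.84],
    [0,0,0.96],
    [0,0,1.08],
    [0,0,1.182],
    [0,0,1.182]
  ],
  "fingers": [40,40,40,40,40,40,40,40,40,40,40,40]
}}

```text
t: 14.72
tool_pos: [561.0, 17.6, 179.0]
tool_rot: [[0.21, -0.978, 0.0], [-0.978, -0.21, -0.0], [0.0, -0.0, -1.0]]
ft_force: [0.3, -0.1, -0.5]
grip_width: 53.9
```

```bash
python3 plan.py 561.7,16.6,104,12.3
```

```text
t14.7 pos [561.   17.6 179. ] phi -167.9 w 53.9 F [ 0.3 -0.1 -0.5] j7 -123
  slide [ 1.2 -0.5 75. ] drz -0.003 (-0 deg)
```

Emit:
{"name": "drive_tool", "arguments": {
  "slide": [
    [1.2,-0.5,30],
    [1.2,-0.5,60],
    [1.2,-0.5,73],
    [1.2,-0.5,73],
    [1.2,-0.5,73],
    [1.2,-0.5,73]
  ],
  "dr": [
    [0,0,0],
    [0,0,0],
    [0,0,0],
    [0,0,0],
    [0,0,0],
    [0,0,0]
  ],
  "fingers": [40,40,40,40,40,40]
}}

```text
t: 15.22
tool_pos: [562.7, 17.0, 107.4]
tool_rot: [[0.214, -0.977, 0.003], [-0.977, -0.214, -0.001], [0.001, -0.002, -1.0]]
ft_force: [-0.6, 0.3, -0.9]
grip_width: 53.9
```

```bash
python3 plan.py 561.7,16.6,45.5,12.3
```

```text
t15.2 pos [562.7  17.  107.4] phi -167.6 w 53.9 F [-0.6  0.3 -0.9] j7 -118
  slide [ 0.1  1.2 61.9] drz 0.001 (0 deg)
```

Emit:
{"name": "drive_tool", "arguments": {
  "slide": [
    [0.2,1,4],
    [0.2,1,14],
    [0.2,1,26],
    [0.2,1,38],
    [0.2,1,50],
    [0.2,1,58],
    [0.2,1,62],
    [0.2,1,62]
  ],
  "dr": [
    [0,0,0],
    [0,0,0],
    [0,0,0],
    [0,0,0],
    [0,0,0],
    [0,0,0],
    [0,0,0],
    [0,0,0]
  ],
  "fingers": [40,40,40,40,40,40,40,40]
}}

```text
t: 15.88
tool_pos: [560.1, 16.6, 44.2]
tool_rot: [[0.213, -0.977, -0.002], [-0.977, -0.213, 0.001], [-0.002, 0.002, -1.0]]
ft_force: [-2.4, -0.3, 7.3]
grip_width: 54.0
```

Emit:
{"name": "drive_tool", "arguments": {
  "slide": [
    [0,0,0],
    [0,0,0],
    [0,0,0],
    [0,0,0],
    [0,0,-20],
    [0,0,-50],
    [0,0,-90],
    [0,0,-120],
    [0,0,-120],
    [0,0,-120]
  ],
  "dr": [
    [0,0,0],
    [0,0,0],
    [0,0,0],
    [0,0,0],
    [0,0,0],
    [0,0,0],
    [0,0,0],
    [0,0,0],
    [0,0,0],
    [0,0,0]
  ],
  "fingers": [80,80,80,80,80,80,80,80,80,80]
}}

```text
t: 16.72
tool_pos: [561.7, 16.6, 165.3]
tool_rot: [[0.213, -0.977, 0.004], [-0.977, -0.213, -0.0], [0.001, -0.004, -1.0]]
ft_force: [-0.2, 0.4, 0.2]
grip_width: 79.6
```

```bash
python3 - <<'E'
from plan import *
from cas import cassettes
plan([(448.8,364.5,80,99)])
s=shot('scene')
for o in cassettes(s): print(o)
cv2.imwrite('pics/rel2.png',cv2.resize(s['img'][180:260,190:270],None,fx=5,fy=5,interpolation=cv2.INTER_CUBIC))
E
```

```text
t16.7 pos [561.7  16.6 165.3] phi -167.7 w 79.6 F [-0.2  0.4  0.2] j7 -122
  slide [-364.1   36.5   84.9] drz -1.513 (-87 deg)
(567, 380, 94, 65, -7, (np.float64(256.0), np.float64(335.0)))
(453, 371, 96, 64, 9, (np.float64(298.0), np.float64(323.0)))
```

View pics/rel2.png

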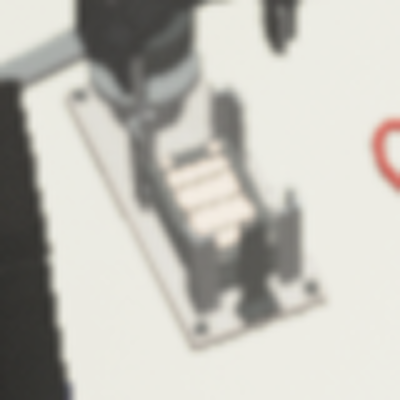

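Two cassettes now lie flat in the nest. I'll fetch the third, at (449,364).

Emit:
{"name": "drive_tool", "arguments": {
  "slide": [
    [-35,4,0],
    [-75,8,10],
    [-364,37,85],
    [-364,37,85],
    [-364,37,85],
    [-364,37,85],
    [-364,37,85],
    [-364,37,85],
    [-364,37,85],
    [-364,37,85],
    [-364,37,85],
    [-364,37,85]
  ],
  "dr": [
    [0,0,-0.12],
    [0,0,-0.24],
    [0,0,-1.513],
    [0,0,-1.513],
    [0,0,-1.513],
    [0,0,-1.513],
    [0,0,-1.513],
    [0,0,-1.513],
    [0,0,-1.513],
    [0,0,-1.513],
    [0,0,-1.513],
    [0,0,-1.513]
  ],
  "fingers": [85,85,85,85,85,85,85,85,85,85,85,85]
}}

```text
t: 17.77
tool_pos: [444.6, 365.9, 76.0]
tool_rot: [[0.99, 0.143, -0.004], [0.143, -0.99, -0.003], [-0.004, 0.002, -1.0]]
ft_force: [0.6, -1.1, 0.3]
grip_width: 84.7
```

Emit:
{"name": "drive_tool", "arguments": {
  "slide": [
    [0,0,0],
    [0,0,0]
  ],
  "dr": [
    [0,0,-0.02],
    [0,0,-0.02]
  ],
  "fingers": [85,85]
}}

```text
t: 17.93
tool_pos: [446.3, 364.3, 77.5]
tool_rot: [[0.989, 0.151, -0.002], [0.151, -0.989, -0.001], [-0.003, 0.001, -1.0]]
ft_force: [0.1, 0.4, -0.1]
grip_width: 85.0
```

```bash
python3 plan.py 448.8,364.5,13.5,99
```

```text
t17.9 pos [446.3 364.3  77.5] phi -81.3 w 85.0 F [ 0.1  0.4 -0.1] j7 -80
  slide [ 2.7  0.1 63.9] drz -0.006 (-0 deg)
```

Emit:
{"name": "drive_tool", "arguments": {
  "slide": [
    [1.5,0.1,30],
    [1.5,0.1,50],
    [1.5,0.1,60],
    [1.5,0.1,63],
    [1.5,0.1,63],
    [1.5,0.1,63],
    [1.5,0.1,63],
    [1.5,0.1,63],
    [1.5,0.1,63],
    [1.5,0.1,63],
    [1.5,0.1,63]
  ],
  "dr": [
    [0,0,0],
    [0,0,0],
    [0,0,0],
    [0,0,0],
    [0,0,0],
    [0,0,0],
    [0,0,0],
    [0,0,0],
    [0,0,0],
    [0,0,0],
    [0,0,0]
  ],
  "fingers": [85,85,85,85,85,40,40,40,40,40,40],
  "squeeze": 60
}}

```text
t: 18.85
tool_pos: [449.6, 365.3, 17.4]
tool_rot: [[0.988, 0.153, 0.002], [0.153, -0.988, 0.002], [0.002, -0.001, -1.0]]
ft_force: [-0.2, 0.4, 6.5]
grip_width: 53.9
```

```bash
python3 plan.py 561.3,18.3,180,12.3
```

```text
t18.9 pos [449.6 365.3  17.4] phi -81.2 w 53.9 F [-0.2  0.4  6.5] j7 -75
  slide [  57.7  359.8 -162.9] drz 1.510 (87 deg)
```

Emit:
{"name": "drive_tool", "arguments": {
  "slide": [
    [0,0,-20],
    [0,0,-60],
    [0,5,-100],
    [5,30,-135],
    [58,360,-163],
    [58,360,-163],
    [58,360,-163],
    [58,360,-163],
    [58,360,-163],
    [58,360,-163],
    [58,360,-163],
    [58,360,-163]
  ],
  "dr": [
    [0,0,0],
    [0,0,0.12],
    [0,0,0.24],
    [0,0,0.36],
    [0,0,0.48],
    [0,0,0.6],
    [0,0,0.72],
    [0,0,0.84],
    [0,0,0.96],
    [0,0,1.08],
    [0,0,1.2],
    [0,0,1.32]
  ],
  "fingers": [40,40,40,40,40,40,40,40,40,40,40,40]
}}

```text
t: 19.85
tool_pos: [560.4, 19.5, 179.0]
tool_rot: [[0.389, -0.921, 0.0], [-0.921, -0.388, 0.001], [-0.001, -0.001, -1.0]]
ft_force: [0.7, 0.0, -0.4]
grip_width: 54.0
```

```bash
python3 plan.py 561.5,17.4,104,12.3
```

```text
t19.9 pos [560.4  19.5 179. ] phi -157.1 w 54.0 F [ 0.7  0.  -0.4] j7 -114
  slide [ 2.4 -0.2 75. ] drz 0.184 (11 deg)
```

Emit:
{"name": "drive_tool", "arguments": {
  "slide": [
    [2.4,-0.2,25],
    [2.4,-0.2,50],
    [2.4,-0.2,65],
    [2.4,-0.2,72],
    [2.4,-0.2,72],
    [2.4,-0.2,72],
    [2.4,-0.2,72]
  ],
  "dr": [
    [0,0,0.09],
    [0,0,0.184],
    [0,0,0.184],
    [0,0,0.184],
    [0,0,0.184],
    [0,0,0.184],
    [0,0,0.184]
  ],
  "fingers": [40,40,40,40,40,40,40]
}}

```text
t: 20.43
tool_pos: [562.0, 19.0, 107.8]
tool_rot: [[0.221, -0.975, 0.002], [-0.975, -0.221, -0.0], [0.001, -0.002, -1.0]]
ft_force: [-0.4, 0.1, -1.0]
grip_width: 53.7
```

```bash
python3 plan.py 561.5,17.4,62,12.3
```

```text
t20.4 pos [562.   19.  107.8] phi -167.3 w 53.7 F [-0.4  0.1 -1. ] j7 -118
  slide [ 1.4  1.  45.8] drz 0.008 (0 deg)
```

Emit:
{"name": "drive_tool", "arguments": {
  "slide": [
    [1.4,0.6,0],
    [1.4,0.6,8],
    [1.4,0.6,16],
    [1.4,0.6,26],
    [1.4,0.6,36],
    [1.4,0.6,43],
    [1.4,0.6,46],
    [1.4,0.6,46]
  ],
  "dr": [
    [0,0,0.008],
    [0,0,0.008],
    [0,0,0.008],
    [0,0,0.008],
    [0,0,0.008],
    [0,0,0.008],
    [0,0,0.008],
    [0,0,0.008]
  ],
  "fingers": [40,40,40,40,40,40,40,40]
}}

```text
t: 21.1
tool_pos: [562.2, 19.9, 76.0]
tool_rot: [[0.214, -0.977, 0.007], [-0.977, -0.214, 0.017], [-0.015, -0.011, -1.0]]
ft_force: [-24.6, 18.6, 89.2]
grip_width: 53.7
```

Emit:
{"name": "drive_tool", "arguments": {
  "slide": [
    [0,0,-20],
    [0,0,-40]
  ],
  "dr": [
    [0,0,0],
    [0,0,0]
  ],
  "fingers": [40,40]
}}

```text
t: 21.27
tool_pos: [561.3, 18.0, 103.0]
tool_rot: [[0.212, -0.977, 0.003], [-0.977, -0.212, 0.002], [-0.001, -0.003, -1.0]]
ft_force: [1.1, 0.5, -1.1]
grip_width: 53.9
```

```bash
python3 - <<'E'
from plan import *
plan([(561.5,17.4,120,12.3)])
f=shot('top'); s=shot('scene')
a=f['img'][125:195,195:285]
b=s['img'][165:245,195:275]
o=np.zeros((480,800,3),np.uint8)
o[:249,:320]=cv2.resize(a,(320,249),interpolation=cv2.INTER_CUBIC);o[:,320:]=cv2.resize(b,(480,480),interpolation=cv2.INTER_CUBIC)
cv2.imwrite('pics/block3.png',o)
E
```

```text
t21.3 pos [561.3  18.  103. ] phi -167.8 w 53.9 F [ 1.1  0.5 -1.1] j7 -118
  slide [  0.6  -0.1 -17. ] drz -0.001 (-0 deg)
```

View pics/block3.png

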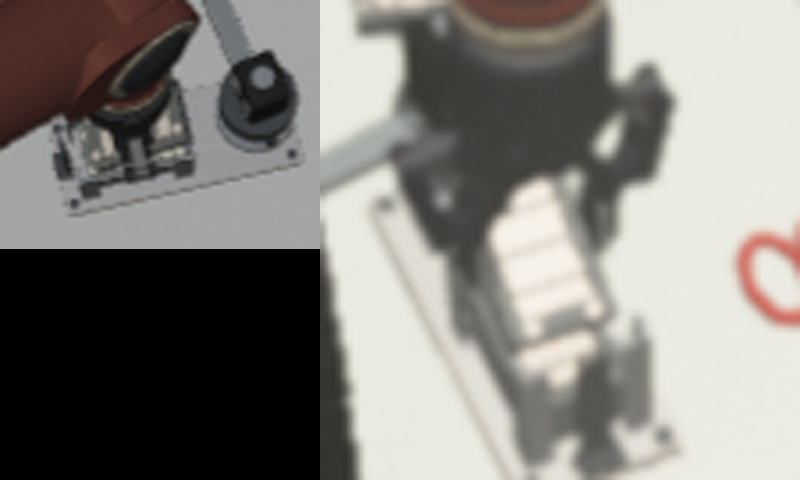

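The held cassette's +y end is at about (518,350) to (610,318), and the nest's top cassette shows at (560,370). I'll work out which one is out of place.

```bash
python3 - <<'E'
from plan import *
s=pickle.load(open('last_scene.pkl','rb'))
a=np.radians(102.3);ey=np.array([np.cos(a),np.sin(a)]);ex=np.array([ey[1],-ey[0]])
H=np.array([561.3,18.3])
pp=lambda x,y,z:((proj(s,[*(H+ex*x+ey*y),z])[0]-[195,165]+.5)*6-.5+[320,0]).round()
for z in(86,102,116): print('end corners z',z,pp(28,45,z),pp(-28,45,z))
for z in(28,44,60): print('nest z',z,pp(28,45,z),pp(-28,45,z),pp(28,-45,z))
print('angle',pp(33,50,85),pp(-33,50,85),pp(33,-50,85),pp(-33,-50,85))
E
```

```text
end corners z 86 [525. 363.] [631. 325.]
end corners z 102 [524. 342.] [631. 305.]
end corners z 116 [523. 324.] [631. 286.]
nest z 28 [529. 434.] [632. 397.] [463. 306.]
nest z 44 [528. 415.] [632. 378.] [461. 286.]
nest z 60 [527. 395.] [632. 358.] [459. 266.]
angle [519. 375.] [645. 331.] [444. 230.] [565. 190.]
```

Emit:
{"name": "drive_tool", "arguments": {
  "slide": [
    [0,0,-30],
    [0,0,-60],
    [0,0,-70],
    [0,0,-70],
    [0,0,-70],
    [0,0,-70]
  ],
  "dr": [
    [0,0,0],
    [0,0,0],
    [0,0,0],
    [0,0,0],
    [0,0,0],
    [0,0,0]
  ],
  "fingers": [40,40,40,40,40,40]
}}

```text
t: 21.87
tool_pos: [560.0, 18.1, 168.3]
tool_rot: [[0.211, -0.977, -0.004], [-0.977, -0.211, 0.001], [-0.002, 0.003, -1.0]]
ft_force: [0.5, 0.2, -0.7]
grip_width: 53.7
```

```bash
python3 - <<'E'
from plan import *
plan([]);s=shot('scene');shot('top'); p=state()['tool_pos']
a=np.radians(102.3);ey=np.array([np.cos(a),np.sin(a)]);ex=np.array([ey[1],-ey[0]])
k=9;x0,y0=200,160
b=cv2.resize(s['img'][y0:y0+65,x0:x0+65],None,fx=k,fy=k,interpolation=cv2.INTER_CUBIC)
def poly(C,z,c):
    q=[(proj(s,[*(C+ex*x+ey*y),z])[0]-[x0,y0]+.5)*k-.5 for x,y in((28,-45),(28,45),(-28,45),(-28,-45))]
    cv2.polylines(b,[np.int32(q)],True,c,1)
poly(p[:2]+.9*ey,p[2]-1.4,(0,0,255));poly(p[:2]+.9*ey,p[2]-17.4,(0,160,255))
poly(np.array([561.3,18.3]),44,(0,200,0))
cv2.imwrite('pics/blk.png',b)
E
```

```text
t21.9 pos [560.   18.1 168.3] phi -167.8 w 53.7 F [ 0.5  0.2 -0.7] j7 -122
```

View pics/blk.png

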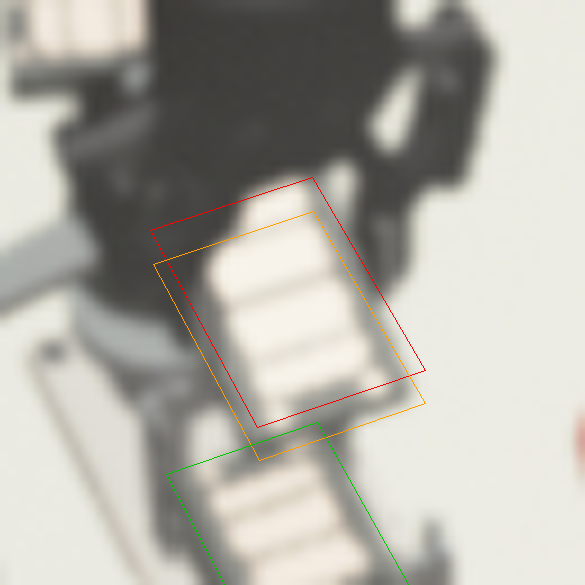

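The held cassette's front edge sits low, at (262,445) to (405,395), and its end face is hidden. It has pitched in the grip with the +y end down, most likely because one end caught on an angle. I'll set it flat on the free bench at about (455,200), measure it there and regrasp it.

```bash
python3 plan.py 455,200,80,n 455,200,22,n
```

```text
t22.0 pos [560.1  17.9 168.5] phi -167.8 w 53.6 F [ 0.1 -0.   0.1] j7 -122
  slide [-200.1   64.    88.9] drz 0.000 (0 deg)
  slide [-200.    63.8  146.9] drz 0.000 (0 deg)
```

Emit:
{"name": "drive_tool", "arguments": {
  "slide": [
    [-40,13,0],
    [-75,24,0],
    [-110,35,10],
    [-145,46,40],
    [-180,57,70],
    [-200,64,95],
    [-200,64,115],
    [-200,64,130],
    [-200,64,140],
    [-200,64,145],
    [-200,64,145]
  ],
  "dr": [
    [0,0,0],
    [0,0,0],
    [0,0,0],
    [0,0,0],
    [0,0,0],
    [0,0,0],
    [0,0,0],
    [0,0,0],
    [0,0,0],
    [0,0,0],
    [0,0,0]
  ],
  "fingers": [40,40,40,40,40,40,40,40,40,40,40],
  "squeeze": 20
}}

```text
t: 22.88
tool_pos: [454.7, 195.9, 25.9]
tool_rot: [[0.208, -0.978, -0.004], [-0.978, -0.208, -0.004], [0.003, 0.004, -1.0]]
ft_force: [-5.9, -3.2, 11.5]
grip_width: 53.6
```

Emit:
{"name": "drive_tool", "arguments": {
  "slide": [
    [0,0,0],
    [0,0,0],
    [0,0,0],
    [0,0,0],
    [0,0,-20],
    [0,0,-60],
    [0,0,-100],
    [0,0,-140],
    [0,0,-175],
    [0,0,-175]
  ],
  "dr": [
    [0,0,0],
    [0,0,0],
    [0,0,0],
    [0,0,0],
    [0,0,0],
    [0,0,0],
    [0,0,0],
    [0,0,0],
    [0,0,0],
    [0,0,0]
  ],
  "fingers": [80,80,80,80,80,80,80,80,80,80]
}}

```text
t: 23.72
tool_pos: [460.4, 198.7, 207.1]
tool_rot: [[0.211, -0.977, 0.013], [-0.977, -0.211, 0.004], [-0.001, -0.013, -1.0]]
ft_force: [1.3, -1.0, -0.1]
grip_width: 80.1
```

```bash
python3 - <<'E'
from plan import *
from cas import cassettes
s=shot('scene')
for o in cassettes(s): print(o)
plan([(450,-100,210,88),(575.5,-280,80,88)])
E
```

```text
(543, 405, 95, 65, -6, (np.float64(267.0), np.float64(342.0)))
(459, 192, 102, 64, -77, (np.float64(279.0), np.float64(267.0)))
t23.8 pos [458.5 199.4 204. ] phi -167.8 w 80.2 F [ 0.3 -0.5 -0.3] j7 -143
  slide [290.8  71.6  -7.1] drz -1.323 (-76 deg)
  slide [493.5 -11.9 123.2] drz -1.323 (-76 deg)
```

Emit:
{"name": "drive_tool", "arguments": {
  "slide": [
    [494,-12,0],
    [494,-12,0],
    [494,-12,0],
    [494,-12,0],
    [494,-12,0],
    [494,-12,0],
    [494,-12,0],
    [494,-12,0],
    [494,-12,0],
    [494,-12,0],
    [494,-12,20],
    [494,-12,40]
  ],
  "dr": [
    [0,0,-1.323],
    [0,0,-1.323],
    [0,0,-1.323],
    [0,0,-1.323],
    [0,0,-1.323],
    [0,0,-1.323],
    [0,0,-1.323],
    [0,0,-1.323],
    [0,0,-1.323],
    [0,0,-1.323],
    [0,0,-1.323],
    [0,0,-1.323]
  ],
  "fingers": [85,85,85,85,85,85,85,85,85,85,85,85]
}}

```text
t: 24.77
tool_pos: [572.4, -281.8, 165.9]
tool_rot: [[0.999, -0.035, 0.006], [-0.035, -0.999, -0.004], [0.006, 0.004, -1.0]]
ft_force: [0.7, -0.4, 1.6]
grip_width: 84.7
```

```bash
python3 - <<'E'
from plan import *
from cas import cassettes
f=shot('top')
for o in cassettes(f): print(o)
plan([(575.5,-280.5,80,88)])
cv2.imwrite('pics/mid.png',cv2.resize(f['img'][120:260,90:400],(800,361),interpolation=cv2.INTER_CUBIC))
E
```

```text
(455, 183, 93, 61, -77, (np.float64(179.0), np.float64(199.0)))
(460, -427, 92, 63, -1, (np.float64(369.0), np.float64(196.0)))
(539, 397, 94, 63, -6, (np.float64(112.0), np.float64(174.0)))
t24.8 pos [ 568.2 -287.   158.2] phi -92.6 w 85.0 F [-0.1 -4.8 -2.9] j7 -40
  slide [ 7.4 -7.4 78.2] drz -0.010 (-1 deg)
```

View pics/mid.png

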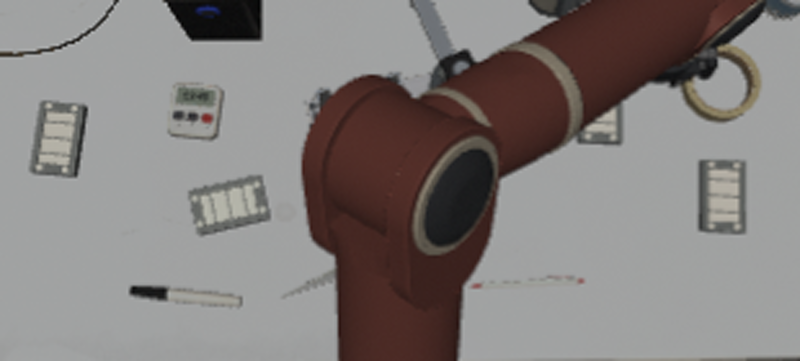

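The set-aside cassette lies flat at (456,184), about 11 mm from where it was gripped, so it had slid in the jaws. Another cassette has been knocked to (540,398), presumably the disturbance you warned of. I'll continue with (575,-280).

Emit:
{"name": "drive_tool", "arguments": {
  "slide": [
    [6,-6,30],
    [6,-6,60],
    [6,-6,78],
    [6,-6,78],
    [6,-6,78],
    [6,-6,78]
  ],
  "dr": [
    [0,0,0],
    [0,0,0],
    [0,0,0],
    [0,0,0],
    [0,0,0],
    [0,0,0]
  ],
  "fingers": [85,85,85,85,85,85]
}}

```text
t: 25.32
tool_pos: [577.6, -271.3, 86.7]
tool_rot: [[0.999, -0.035, 0.001], [-0.035, -0.999, -0.001], [0.001, 0.001, -1.0]]
ft_force: [0.2, -0.9, 0.6]
grip_width: 85.1
```

```bash
python3 plan.py 575.5,-280.5,13.5,88
```

```text
t25.3 pos [ 577.6 -271.3   86.7] phi -92.0 w 85.1 F [ 0.2 -0.9  0.6] j7 -37
  slide [-1.9  9.2 73.2] drz -0.001 (-0 deg)
```

Emit:
{"name": "drive_tool", "arguments": {
  "slide": [
    [-2,9,15],
    [-2,9,30],
    [-2,9,35],
    [-2,9,35]
  ],
  "dr": [
    [0,0,0],
    [0,0,0],
    [0,0,0],
    [0,0,0]
  ],
  "fingers": [85,85,85,85]
}}

```text
t: 25.65
tool_pos: [574.3, -279.5, 50.2]
tool_rot: [[0.999, -0.036, -0.002], [-0.036, -0.999, 0.001], [-0.002, -0.001, -1.0]]
ft_force: [-0.3, -0.1, 0.6]
grip_width: 84.7
```

```bash
python3 plan.py 575,-280.5,13.5,88
```

```text
t25.6 pos [ 574.3 -279.5   50.2] phi -92.0 w 84.7 F [-0.3 -0.1  0.6] j7 -35
  slide [ 0.7  1.  36.7] drz -0.001 (-0 deg)
```

Emit:
{"name": "drive_tool", "arguments": {
  "slide": [
    [0.7,1,20],
    [0.7,1,33],
    [0.7,1,37],
    [0.7,1,37],
    [0.7,1,37],
    [0.7,1,37],
    [0.7,1,37],
    [0.7,1,37],
    [0.7,1,37],
    [0.7,1,37]
  ],
  "dr": [
    [0,0,0],
    [0,0,0],
    [0,0,0],
    [0,0,0],
    [0,0,0],
    [0,0,0],
    [0,0,0],
    [0,0,0],
    [0,0,0],
    [0,0,0]
  ],
  "fingers": [85,85,85,85,40,40,40,40,40,40],
  "squeeze": 80
}}

```text
t: 26.48
tool_pos: [576.5, -281.5, 15.8]
tool_rot: [[0.999, -0.035, 0.002], [-0.035, -0.999, -0.001], [0.002, 0.001, -1.0]]
ft_force: [-1.0, 0.6, 6.0]
grip_width: 53.2
```

```bash
python3 plan.py 561.3,18.3,190,12.3 500,-100,190,n
```

```text
t26.5 pos [ 576.5 -281.5   15.8] phi -92.0 w 53.2 F [-1.   0.6  6. ] j7 -34
  slide [ -25.3 -298.9 -174.6] drz 1.321 (76 deg)
  slide [ -82.4 -178.5 -174.6] drz 0.000 (0 deg)
```

Emit:
{"name": "drive_tool", "arguments": {
  "slide": [
    [0,0,-20],
    [0,0,-60],
    [0,0,-100],
    [0,0,-140],
    [0,0,-180],
    [0,0,-190],
    [-5,-40,-190],
    [-10,-80,-190],
    [-15,-120,-190],
    [-20,-160,-190],
    [-25,-200,-190],
    [-25,-240,-190]
  ],
  "dr": [
    [0,0,0],
    [0,0,0],
    [0,0,0.12],
    [0,0,0.24],
    [0,0,0.36],
    [0,0,0.48],
    [0,0,0.6],
    [0,0,0.72],
    [0,0,0.84],
    [0,0,0.96],
    [0,0,1.08],
    [0,0,1.2]
  ],
  "fingers": [40,40,40,40,40,40,40,40,40,40,40,40]
}}

```text
t: 27.48
tool_pos: [557.8, -38.0, 204.1]
tool_rot: [[0.323, -0.946, -0.001], [-0.946, -0.323, 0.001], [-0.001, 0.0, -1.0]]
ft_force: [-0.2, 0.1, -0.7]
grip_width: 53.4
```

```bash
python3 plan.py 561.6,17,150,12.3
```

```text
t27.5 pos [557.8 -38.  204.1] phi -161.2 w 53.4 F [-0.2  0.1 -0.7] j7 -116
  slide [-50.8 -21.3  54.2] drz 0.114 (7 deg)
```

Emit:
{"name": "drive_tool", "arguments": {
  "slide": [
    [-30,-12,0],
    [-51,-21,20],
    [-51,-21,54],
    [-51,-21,80],
    [-51,-21,80],
    [-51,-21,80],
    [-51,-21,80],
    [-51,-21,80]
  ],
  "dr": [
    [0,0,0.1],
    [0,0,0.114],
    [0,0,0.114],
    [0,0,0.114],
    [0,0,0.114],
    [0,0,0.114],
    [0,0,0.114],
    [0,0,0.114]
  ],
  "fingers": [40,40,40,40,40,40,40,40]
}}

```text
t: 28.15
tool_pos: [563.4, 13.9, 126.2]
tool_rot: [[0.219, -0.976, 0.004], [-0.976, -0.219, -0.001], [0.002, -0.004, -1.0]]
ft_force: [-0.5, -0.1, -0.6]
grip_width: 53.5
```

```bash
cat > held.py <<'E'
from plan import *
def held(rel,fn=None):
    """overlay the expected held cassette; rel = TCP z at grasp"""
    s=shot('scene'); p=state()['tool_pos']
    a=np.radians(102.3);ey=np.array([np.cos(a),np.sin(a)]);ex=np.array([ey[1],-ey[0]])
    k=9;x0,y0=200,160
    b=cv2.resize(s['img'][y0:y0+65,x0:x0+65],None,fx=k,fy=k,interpolation=cv2.INTER_CUBIC)
    for off,z,c in((1.3,16-rel,(0,0,255)),(1.3,-rel,(0,160,255))):
        q=[(proj(s,[*(p[:2]+ex*x+ey*(y+off)),p[2]+z])[0]-[x0,y0]+.5)*k-.5 for x,y in((28,-45),(28,45),(-28,45),(-28,-45))]
        cv2.polylines(b,[np.int32(q)],True,c,1)
    # lowest dark edge along the middle of the +y end
    g=cv2.cvtColor(s['img'],cv2.COLOR_BGR2GRAY).astype(np.float32)
    for x in(14,18,-14,-18):
        ys=np.arange(30,62,.5)
        u=proj(s,np.array([[*(p[:2]+ex*x+ey*y),p[2]+16-rel] for y in ys])).astype(np.float32)
        v=cv2.remap(g,u[:,0].reshape(1,-1),u[:,1].reshape(1,-1),cv2.INTER_LINEAR)[0]
        print(x,v[::3].astype(int))
    if fn: cv2.imwrite('pics/'+fn,b)
E
python3 - <<'E'
from held import *
plan([(561.6,17,61.5,12.3)]); held(15.8,'held4.png')
E
```

```text
t28.1 pos [563.4  13.9 126.2] phi -167.4 w 53.5 F [-0.5 -0.1 -0.6] j7 -121
  slide [-3.5  1.3 64.7] drz 0.006 (0 deg)
14 [228 224 216 209 205 201 195 182 168 151 133 120 113 109 114 130 151 175
 198 217 224 228]
18 [211 210 208 204 201 198 195 192 175 156 138 124 111 111 119 130 155 183
 204 215 226 228]
-14 [221 216 210 209 206 205 203 190 175 160 142 124 117 116 119 138 161 184
 203 219 228 230]
-18 [192 192 194 196 202 201 195 190 173 157 140 127 116 116 127 143 165 189
 210 220 228 232]
```

View pics/held4.png

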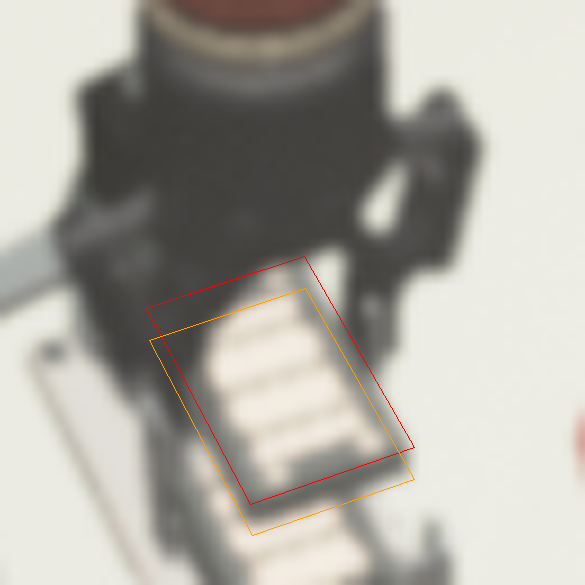

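The held cassette is flat: its end face shows as the dark band just under the red line, where it was expected. I'll lower it.

Emit:
{"name": "drive_tool", "arguments": {
  "slide": [
    [-3.5,1.3,5],
    [-3.5,1.3,12],
    [-3.5,1.3,16],
    [-3.5,1.3,16],
    [-3.5,1.3,16],
    [-3.5,1.3,16]
  ],
  "dr": [
    [0,0,0.006],
    [0,0,0.006],
    [0,0,0.006],
    [0,0,0.006],
    [0,0,0.006],
    [0,0,0.006]
  ],
  "fingers": [40,40,40,40,40,40]
}}

```text
t: 28.7
tool_pos: [560.2, 18.0, 108.1]
tool_rot: [[0.214, -0.977, -0.0], [-0.977, -0.214, -0.0], [0.0, 0.0, -1.0]]
ft_force: [0.4, -0.2, -0.0]
grip_width: 53.3
```

```bash
python3 plan.py 561.6,17,60,12.3
```

```text
t28.7 pos [560.2  18.  108.1] phi -167.7 w 53.3 F [ 0.4 -0.2 -0. ] j7 -120
  slide [ 1.3 -1.2 48.1] drz 0.001 (0 deg)
```

Lower part-way (bottom about 12 mm inside the angles), then check.

Emit:
{"name": "drive_tool", "arguments": {
  "slide": [
    [1.2,-1.2,2],
    [1.2,-1.2,6],
    [1.2,-1.2,12],
    [1.2,-1.2,18],
    [1.2,-1.2,18]
  ],
  "dr": [
    [0,0,0],
    [0,0,0],
    [0,0,0],
    [0,0,0],
    [0,0,0]
  ],
  "fingers": [40,40,40,40,40]
}}

```text
t: 29.12
tool_pos: [562.2, 18.7, 91.2]
tool_rot: [[0.215, -0.977, 0.001], [-0.977, -0.215, 0.004], [-0.003, -0.002, -1.0]]
ft_force: [-2.7, 5.7, 13.5]
grip_width: 53.1
```

```bash
python3 plan.py 561.6,17,60.5,12.3
```

```text
t29.1 pos [562.2  18.7  91.2] phi -167.6 w 53.1 F [-2.7  5.7 13.5] j7 -119
  slide [ 1.6  1.  30.7] drz 0.002 (0 deg)
```

The contact force pushes +y, and the held-cassette profile also puts the cassette about 2 mm to the -y side of the TCP, not +1.3 mm. I'll raise it, shift +y by 3 mm and retry gently.

Emit:
{"name": "drive_tool", "arguments": {
  "slide": [
    [0,0,-10],
    [-3.2,0,-14],
    [-3.2,0,-14],
    [-3.2,0,-14],
    [-3.2,0,-14]
  ],
  "dr": [
    [0,0,0],
    [0,0,0],
    [0,0,0],
    [0,0,0],
    [0,0,0]
  ],
  "fingers": [40,40,40,40,40]
}}

```text
t: 29.53
tool_pos: [560.5, 20.6, 103.5]
tool_rot: [[0.214, -0.977, -0.001], [-0.977, -0.214, 0.0], [-0.0, 0.001, -1.0]]
ft_force: [0.5, -0.4, -0.8]
grip_width: 53.3
```

```bash
python3 - <<'E'
from held import *
plan([(560.9,20.3,90,12.3)]); held(15.8)
E
```

```text
t29.5 pos [560.5  20.6 103.5] phi -167.6 w 53.3 F [ 0.5 -0.4 -0.8] j7 -120
  slide [ 0.4 -0.4 13.5] drz 0.001 (0 deg)
14 [232 229 224 219 210 206 203 198 189 177 161 142 126 122 124 133 156 180
 196 205 213 214]
18 [222 216 212 210 213 213 212 209 207 195 175 155 138 123 121 138 156 175
 194 208 211 214]
-14 [223 219 215 212 212 213 215 218 209 192 174 150 129 118 119 124 142 162
 181 188 194 194]
-18 [185 182 184 185 189 194 195 190 185 169 151 136 124 119 119 135 153 169
 183 194 194 190]
```

Emit:
{"name": "drive_tool", "arguments": {
  "slide": [
    [0.2,-0.4,3],
    [0.2,-0.4,7],
    [0.2,-0.4,11],
    [0.2,-0.4,14],
    [0.2,-0.4,14]
  ],
  "dr": [
    [0,0,0],
    [0,0,0],
    [0,0,0],
    [0,0,0],
    [0,0,0]
  ],
  "fingers": [40,40,40,40,40]
}}

```text
t: 30.0
tool_pos: [561.4, 20.3, 91.0]
tool_rot: [[0.214, -0.977, 0.0], [-0.977, -0.214, 0.001], [-0.001, -0.0, -1.0]]
ft_force: [-4.1, 2.7, 12.1]
grip_width: 53.3
```

Emit:
{"name": "drive_tool", "arguments": {
  "slide": [
    [0,0,-5],
    [-1,1.5,-6],
    [-1,1.5,-6],
    [-1,1.5,-3],
    [-1,1.5,0],
    [-1,1.5,3],
    [-1,1.5,3]
  ],
  "dr": [
    [0,0,0],
    [0,0,0],
    [0,0,0],
    [0,0,0],
    [0,0,0],
    [0,0,0],
    [0,0,0]
  ],
  "fingers": [40,40,40,40,40,40,40]
}}

```text
t: 30.58
tool_pos: [559.0, 21.2, 85.9]
tool_rot: [[0.214, -0.977, -0.002], [-0.977, -0.214, 0.0], [-0.001, 0.002, -1.0]]
ft_force: [0.0, 0.6, -0.5]
grip_width: 53.3
```

Emit:
{"name": "drive_tool", "arguments": {
  "slide": [
    [0,0,6],
    [0,0,12],
    [0,0,18],
    [0,0,23],
    [0,0,26],
    [0,0,26]
  ],
  "dr": [
    [0,0,0],
    [0,0,0],
    [0,0,0],
    [0,0,0],
    [0,0,0],
    [0,0,0]
  ],
  "fingers": [40,40,40,40,40,40]
}}

```text
t: 31.08
tool_pos: [559.5, 20.3, 62.4]
tool_rot: [[0.213, -0.977, -0.0], [-0.977, -0.213, 0.001], [-0.001, -0.0, -1.0]]
ft_force: [-2.5, 1.5, 11.3]
grip_width: 53.2
```

Seated with 11 N at about the expected height. I'll release it and fetch the set-aside cassette at (456,184), which is already square to the holder.

Emit:
{"name": "drive_tool", "arguments": {
  "slide": [
    [0,0,0],
    [0,0,0],
    [0,0,0],
    [0,0,0],
    [0,0,-20],
    [0,0,-50],
    [0,0,-90],
    [0,0,-110],
    [0,0,-110],
    [0,0,-110]
  ],
  "dr": [
    [0,0,0],
    [0,0,0],
    [0,0,0],
    [0,0,0],
    [0,0,0],
    [0,0,0],
    [0,0,0],
    [0,0,0],
    [0,0,0],
    [0,0,0]
  ],
  "fingers": [80,80,80,80,80,80,80,80,80,80]
}}

```text
t: 31.92
tool_pos: [560.1, 21.0, 171.9]
tool_rot: [[0.214, -0.977, 0.002], [-0.977, -0.214, 0.0], [0.0, -0.002, -1.0]]
ft_force: [0.3, 0.1, 0.0]
grip_width: 79.8
```

```bash
python3 - <<'E'
from plan import *
from cas import cassettes
plan([(455.8,184,80,13)])
s=shot('scene')
for o in cassettes(s): print(o)
cv2.imwrite('pics/rel3.png',cv2.resize(s['img'][165:265,190:290],None,fx=6,fy=6,interpolation=cv2.INTER_CUBIC))
E
```

```text
t31.9 pos [560.1  21.  171.9] phi -167.6 w 79.8 F [0.3 0.1 0. ] j7 -125
  slide [-181.6   67.1   91.7] drz -0.011 (-1 deg)
(543, 405, 95, 65, -6, (np.float64(267.0), np.float64(342.0)))
(459, 192, 102, 63, -78, (np.float64(279.0), np.float64(267.0)))
```

View pics/rel3.png

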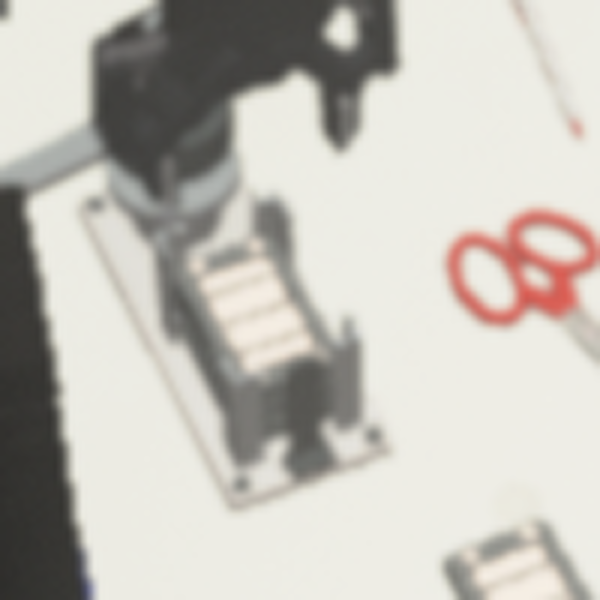

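Three cassettes now lie flat and square in the nest.

Emit:
{"name": "drive_tool", "arguments": {
  "slide": [
    [-40,15,0],
    [-80,30,10],
    [-120,45,40],
    [-160,60,70],
    [-182,67,92],
    [-182,67,92],
    [-182,67,92],
    [-182,67,92],
    [-182,67,92]
  ],
  "dr": [
    [0,0,0],
    [0,0,0],
    [0,0,0],
    [0,0,0],
    [0,0,0],
    [0,0,0],
    [0,0,0],
    [0,0,0],
    [0,0,0]
  ],
  "fingers": [85,85,85,85,85,85,85,85,85]
}}

```text
t: 32.72
tool_pos: [456.7, 182.6, 79.8]
tool_rot: [[0.212, -0.977, 0.002], [-0.977, -0.212, -0.002], [0.002, -0.002, -1.0]]
ft_force: [1.1, -0.8, -0.3]
grip_width: 84.7
```

```bash
python3 plan.py 455.8,184,13.5,13
```

```text
t32.7 pos [456.7 182.6  79.8] phi -167.8 w 84.7 F [ 1.1 -0.8 -0.3] j7 -131
  slide [-1.7  0.7 66.3] drz -0.013 (-1 deg)
```

Emit:
{"name": "drive_tool", "arguments": {
  "slide": [
    [-1.7,0.5,30],
    [-1.7,0.5,50],
    [-1.7,0.5,62],
    [-1.7,0.5,66],
    [-1.7,0.5,66],
    [-1.7,0.5,66],
    [-1.7,0.5,66],
    [-1.7,0.5,66],
    [-1.7,0.5,66],
    [-1.7,0.5,66],
    [-1.7,0.5,66]
  ],
  "dr": [
    [0,0,-0.012],
    [0,0,-0.012],
    [0,0,-0.012],
    [0,0,-0.012],
    [0,0,-0.012],
    [0,0,-0.012],
    [0,0,-0.012],
    [0,0,-0.012],
    [0,0,-0.012],
    [0,0,-0.012],
    [0,0,-0.012]
  ],
  "fingers": [85,85,85,85,85,40,40,40,40,40,40],
  "squeeze": 80
}}

```text
t: 33.63
tool_pos: [455.7, 185.6, 15.0]
tool_rot: [[0.225, -0.974, 0.003], [-0.974, -0.225, 0.001], [0.0, -0.003, -1.0]]
ft_force: [-0.7, -0.0, 6.3]
grip_width: 53.2
```

```bash
python3 plan.py 559.2,20,150,12.3
```

```text
t33.6 pos [455.7 185.6  15. ] phi -167.0 w 53.2 F [-0.7 -0.   6.3] j7 -123
  slide [ 184.7  -64.1 -134.8] drz 0.012 (1 deg)
```

Emit:
{"name": "drive_tool", "arguments": {
  "slide": [
    [0,0,-20],
    [0,0,-60],
    [0,0,-100],
    [30,-10,-130],
    [70,-24,-135],
    [110,-38,-135],
    [150,-52,-135],
    [185,-64,-125],
    [185,-64,-105],
    [185,-64,-95],
    [185,-64,-95],
    [185,-64,-95]
  ],
  "dr": [
    [0,0,0],
    [0,0,0],
    [0,0,0],
    [0,0,0.012],
    [0,0,0.012],
    [0,0,0.012],
    [0,0,0.012],
    [0,0,0.012],
    [0,0,0.012],
    [0,0,0.012],
    [0,0,0.012],
    [0,0,0.012]
  ],
  "fingers": [40,40,40,40,40,40,40,40,40,40,40,40]
}}

```text
t: 34.63
tool_pos: [557.8, 21.5, 107.8]
tool_rot: [[0.215, -0.977, -0.002], [-0.977, -0.215, 0.001], [-0.001, 0.001, -1.0]]
ft_force: [0.4, 0.2, 0.4]
grip_width: 53.3
```

```bash
python3 - <<'E'
from held import *
plan([(559.2,20.0,104,12.3)]); held(15)
E
```

```text
t34.6 pos [557.8  21.5 107.8] phi -167.6 w 53.3 F [0.4 0.2 0.4] j7 -121
  slide [ 1.8 -1.1  3.8] drz 0.002 (0 deg)
14 [224 227 228 226 224 218 213 207 203 198 188 169 152 136 120 109 117 127
 143 166 187 196]
18 [210 213 210 210 208 208 206 204 202 199 190 176 157 138 122 117 114 125
 145 166 183 197]
-14 [222 223 225 220 215 210 204 202 200 195 186 169 152 135 123 112 110 117
 127 141 155 167]
-18 [192 192 193 193 193 195 199 200 201 194 179 165 149 132 117 112 109 111
 124 135 143 149]
```

Emit:
{"name": "drive_tool", "arguments": {
  "slide": [
    [2.6,-1.2,0],
    [2.6,-1.2,4],
    [2.6,-1.2,8],
    [2.6,-1.2,12],
    [2.6,-1.2,16],
    [2.6,-1.2,18],
    [2.6,-1.2,18]
  ],
  "dr": [
    [0,0,0],
    [0,0,0],
    [0,0,0],
    [0,0,0],
    [0,0,0],
    [0,0,0],
    [0,0,0]
  ],
  "fingers": [40,40,40,40,40,40,40]
}}

```text
t: 35.27
tool_pos: [559.8, 18.0, 89.4]
tool_rot: [[0.214, -0.977, -0.001], [-0.977, -0.214, 0.0], [-0.0, 0.001, -1.0]]
ft_force: [0.2, 0.2, -1.5]
grip_width: 53.6
```

```bash
python3 plan.py 559.5,19,76,12.3
```

```text
t35.3 pos [559.8  18.   89.4] phi -167.6 w 53.6 F [ 0.2  0.2 -1.5] j7 -120
  slide [-1.   0.1 13.4] drz 0.001 (0 deg)
```

Emit:
{"name": "drive_tool", "arguments": {
  "slide": [
    [0,0,4],
    [0,0,8],
    [0,0,11],
    [0,0,13],
    [0,0,14],
    [0,0,14]
  ],
  "dr": [
    [0,0,0],
    [0,0,0],
    [0,0,0],
    [0,0,0],
    [0,0,0],
    [0,0,0]
  ],
  "fingers": [40,40,40,40,40,40]
}}

```text
t: 35.77
tool_pos: [560.1, 17.9, 75.8]
tool_rot: [[0.214, -0.977, -0.001], [-0.977, -0.214, -0.0], [-0.0, 0.001, -1.0]]
ft_force: [0.2, 1.3, -0.0]
grip_width: 53.2
```

Emit:
{"name": "drive_tool", "arguments": {
  "slide": [
    [0,0,0],
    [0,0,0],
    [0,0,0],
    [0,0,0],
    [0,0,-20],
    [0,0,-50],
    [0,0,-90],
    [0,0,-95],
    [0,0,-95],
    [0,0,-95]
  ],
  "dr": [
    [0,0,0],
    [0,0,0],
    [0,0,0],
    [0,0,0],
    [0,0,0],
    [0,0,0],
    [0,0,0],
    [0,0,0],
    [0,0,0],
    [0,0,0]
  ],
  "fingers": [80,80,80,80,80,80,80,80,80,80]
}}

```text
t: 36.6
tool_pos: [560.1, 18.3, 171.0]
tool_rot: [[0.214, -0.977, 0.0], [-0.977, -0.214, 0.001], [-0.001, -0.0, -1.0]]
ft_force: [0.2, 0.4, -0.2]
grip_width: 79.9
```

```bash
python3 - <<'E'
from plan import *
from cas import cassettes
plan([(541.5,399,80,84)])
s=shot('scene')
for o in cassettes(s): print(o)
E
```

```text
t36.6 pos [560.1  18.3 171. ] phi -167.6 w 79.9 F [ 0.2  0.4 -0.2] j7 -125
  slide [-375.8  -63.4   91.4] drz -1.250 (-72 deg)
(543, 405, 95, 65, -6, (np.float64(267.0), np.float64(342.0)))
```

Emit:
{"name": "drive_tool", "arguments": {
  "slide": [
    [-38,-6,0],
    [-78,-13,0],
    [-376,-63,85],
    [-376,-63,85],
    [-376,-63,85],
    [-376,-63,85],
    [-376,-63,85],
    [-376,-63,85],
    [-376,-63,85],
    [-376,-63,85],
    [-376,-63,85],
    [-376,-63,85]
  ],
  "dr": [
    [0,0,-0.12],
    [0,0,-0.24],
    [0,0,-1.25],
    [0,0,-1.25],
    [0,0,-1.25],
    [0,0,-1.25],
    [0,0,-1.25],
    [0,0,-1.25],
    [0,0,-1.25],
    [0,0,-1.25],
    [0,0,-1.25],
    [0,0,-1.25]
  ],
  "fingers": [85,85,85,85,85,85,85,85,85,85,85,85]
}}

```text
t: 37.65
tool_pos: [539.2, 399.9, 83.2]
tool_rot: [[0.995, -0.102, -0.004], [-0.102, -0.995, -0.002], [-0.004, 0.002, -1.0]]
ft_force: [0.1, -1.0, -0.7]
grip_width: 85.0
```

Emit:
{"name": "drive_tool", "arguments": {
  "slide": [
    [0,0,0],
    [0,0,20],
    [0,0,30],
    [0,0,30],
    [0,0,30]
  ],
  "dr": [
    [0,0,0],
    [0,0,0],
    [0,0,0],
    [0,0,0],
    [0,0,0]
  ],
  "fingers": [85,85,85,85,85]
}}

```text
t: 38.07
tool_pos: [541.2, 397.1, 55.5]
tool_rot: [[0.994, -0.108, -0.002], [-0.108, -0.994, -0.002], [-0.001, 0.002, -1.0]]
ft_force: [0.4, 0.2, 0.8]
grip_width: 85.0
```

```bash
python3 plan.py 541.5,399,13.5,84
```

```text
t38.1 pos [541.2 397.1  55.5] phi -96.2 w 85.0 F [0.4 0.2 0.8] j7 -99
  slide [ 0.2 -2.  42. ] drz -0.003 (-0 deg)
```

Emit:
{"name": "drive_tool", "arguments": {
  "slide": [
    [0.2,-2,20],
    [0.2,-2,35],
    [0.2,-2,42],
    [0.2,-2,42],
    [0.2,-2,42],
    [0.2,-2,42],
    [0.2,-2,42],
    [0.2,-2,42],
    [0.2,-2,42],
    [0.2,-2,42],
    [0.2,-2,42]
  ],
  "dr": [
    [0,0,0],
    [0,0,0],
    [0,0,0],
    [0,0,0],
    [0,0,0],
    [0,0,0],
    [0,0,0],
    [0,0,0],
    [0,0,0],
    [0,0,0],
    [0,0,0]
  ],
  "fingers": [85,85,85,85,85,40,40,40,40,40,40],
  "squeeze": 80
}}

```text
t: 38.98
tool_pos: [542.9, 400.9, 15.8]
tool_rot: [[0.994, -0.105, 0.003], [-0.105, -0.994, 0.001], [0.002, -0.001, -1.0]]
ft_force: [0.1, 0.1, 5.4]
grip_width: 53.4
```

```bash
python3 plan.py 560,19,170,12.3
```

```text
t39.0 pos [542.9 400.9  15.8] phi -96.0 w 53.4 F [0.1 0.1 5.4] j7 -97
  slide [  57.5  377.7 -154.6] drz 1.251 (72 deg)
```

Emit:
{"name": "drive_tool", "arguments": {
  "slide": [
    [0,0,-20],
    [0,0,-60],
    [0,0,-100],
    [5,30,-130],
    [57,378,-150],
    [57,378,-150],
    [57,378,-150],
    [57,378,-150],
    [57,378,-150],
    [57,378,-150],
    [57,378,-150],
    [57,378,-150]
  ],
  "dr": [
    [0,0,0],
    [0,0,0.12],
    [0,0,0.24],
    [0,0,0.36],
    [0,0,0.48],
    [0,0,0.6],
    [0,0,0.72],
    [0,0,0.84],
    [0,0,0.96],
    [0,0,1.08],
    [0,0,1.2],
    [0,0,1.251]
  ],
  "fingers": [40,40,40,40,40,40,40,40,40,40,40,40]
}}

```text
t: 39.98
tool_pos: [557.4, 37.2, 162.8]
tool_rot: [[0.209, -0.978, -0.001], [-0.978, -0.209, 0.0], [-0.0, 0.0, -1.0]]
ft_force: [0.9, 0.4, -1.1]
grip_width: 53.5
```

```bash
python3 plan.py 560,19,120,12.3
```

```text
t40.0 pos [557.4  37.2 162.8] phi -167.9 w 53.5 F [ 0.9  0.4 -1.1] j7 -127
  slide [18.4  1.3 42.8] drz -0.004 (-0 deg)
```

Emit:
{"name": "drive_tool", "arguments": {
  "slide": [
    [18,1,20],
    [18,1,40],
    [18,1,47],
    [18,1,47],
    [18,1,47],
    [18,1,47],
    [18,1,47],
    [18,1,47]
  ],
  "dr": [
    [0,0,0],
    [0,0,0],
    [0,0,0],
    [0,0,0],
    [0,0,0],
    [0,0,0],
    [0,0,0],
    [0,0,0]
  ],
  "fingers": [40,40,40,40,40,40,40,40]
}}

```text
t: 40.65
tool_pos: [561.2, 21.4, 116.7]
tool_rot: [[0.214, -0.977, 0.001], [-0.977, -0.214, -0.0], [0.0, -0.001, -1.0]]
ft_force: [0.5, -0.4, -1.2]
grip_width: 53.2
```

```bash
python3 - <<'E'
from held import *
plan([(560,19.0,92,12.3)]); held(15.8)
E
```

```text
t40.6 pos [561.2  21.4 116.7] phi -167.6 w 53.2 F [ 0.5 -0.4 -1.2] j7 -122
  slide [ 2.1  1.7 24.7] drz 0.001 (0 deg)
14 [231 230 226 223 221 215 208 199 191 177 158 141 125 112 106 116 129 149
 172 195 200 203]
18 [218 217 215 210 208 207 206 202 193 180 167 149 129 116 112 112 128 149
 169 186 199 201]
-14 [222 222 218 216 214 212 213 206 198 189 166 144 127 115 105 106 110 117
 125 136 146 152]
-18 [184 186 186 191 195 198 199 201 191 174 160 140 123 113 111 113 122 137
 154 163 171 175]
```

Emit:
{"name": "drive_tool", "arguments": {
  "slide": [
    [1.5,2,0],
    [1.5,2,4],
    [1.5,2,9],
    [1.5,2,14],
    [1.5,2,18],
    [1.5,2,21],
    [1.5,2,21],
    [1.5,2,21]
  ],
  "dr": [
    [0,0,0],
    [0,0,0],
    [0,0,0],
    [0,0,0],
    [0,0,0],
    [0,0,0],
    [0,0,0],
    [0,0,0]
  ],
  "fingers": [40,40,40,40,40,40,40,40]
}}

```text
t: 41.37
tool_pos: [559.0, 18.8, 94.6]
tool_rot: [[0.213, -0.977, -0.001], [-0.977, -0.213, -0.0], [0.0, 0.001, -1.0]]
ft_force: [-0.0, -0.3, -0.6]
grip_width: 53.6
```

```bash
python3 plan.py 559.6,19.5,92,12.3
```

```text
t41.4 pos [559.   18.8  94.6] phi -167.7 w 53.6 F [-0.  -0.3 -0.6] j7 -120
  slide [-0.5 -0.8  2.6] drz -0.000 (-0 deg)
```

Emit:
{"name": "drive_tool", "arguments": {
  "slide": [
    [-0.5,-0.8,1],
    [-0.5,-0.8,2],
    [-0.5,-0.8,3],
    [-0.5,-0.8,3]
  ],
  "dr": [
    [0,0,0],
    [0,0,0],
    [0,0,0],
    [0,0,0]
  ],
  "fingers": [40,40,40,40]
}}

```text
t: 41.7
tool_pos: [559.8, 19.6, 91.9]
tool_rot: [[0.213, -0.977, 0.0], [-0.977, -0.213, -0.0], [0.0, -0.0, -1.0]]
ft_force: [-0.0, 1.0, 0.0]
grip_width: 53.5
```

Release, rise, and check the stack.

Emit:
{"name": "drive_tool", "arguments": {
  "slide": [
    [0,0,0],
    [0,0,0],
    [0,0,0],
    [0,0,0],
    [0,0,-20],
    [0,0,-60],
    [0,0,-100],
    [0,0,-110],
    [0,0,-110],
    [0,0,-110]
  ],
  "dr": [
    [0,0,0],
    [0,0,0],
    [0,0,0],
    [0,0,0],
    [0,0,0],
    [0,0,0],
    [0,0,0],
    [0,0,0],
    [0,0,0],
    [0,0,0]
  ],
  "fingers": [80,80,80,80,80,80,80,80,80,80]
}}

```text
t: 42.53
tool_pos: [559.7, 19.8, 202.0]
tool_rot: [[0.213, -0.977, 0.001], [-0.977, -0.213, 0.001], [-0.001, -0.001, -1.0]]
ft_force: [0.4, 0.1, -0.3]
grip_width: 80.0
```

```bash
python3 - <<'E'
from plan import *
plan([(585.8,-94.5,225,-67.9)])
s=shot('scene')
a=np.radians(102.3);ey=np.array([np.cos(a),np.sin(a)]);ex=np.array([ey[1],-ey[0]])
k=8;x0,y0=195,160
b=cv2.resize(s['img'][y0:y0+75,x0:x0+75],None,fx=k,fy=k,interpolation=cv2.INTER_CUBIC)
C=np.array([560,18.8])
for z,c in((92,(0,0,255)),(108,(255,0,0))):
    q=[(proj(s,[*(C+ex*x+ey*y),z])[0]-[x0,y0]+.5)*k-.5 for x,y in((28,-45),(28,45),(-28,45),(-28,-45))]
    cv2.polylines(b,[np.int32(q)],True,c,1)
cv2.imwrite('pics/five.png',b)
E
```

```text
t42.5 pos [559.7  19.8 202. ] phi -167.7 w 80.0 F [ 0.4  0.1 -0.3] j7 -128
  slide [117.2  -1.1 -23.1] drz 1.400 (80 deg)
```

View pics/five.png

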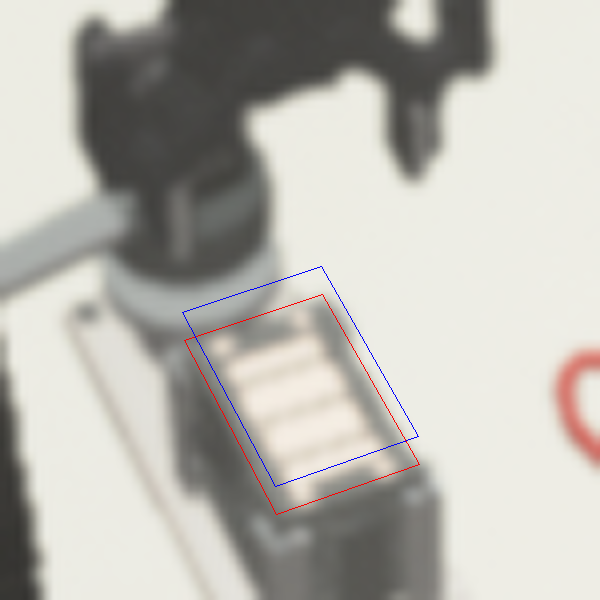

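The stack's top face coincides with the red z = 92 outline: flat and level. Now the collar. I'll turn the wrist the long way round (-100°) to stay inside joint 7's range.

Emit:
{"name": "drive_tool", "arguments": {
  "slide": [
    [10,0,-23],
    [20,0,-23],
    [30,0,-23],
    [45,0,-23],
    [60,0,-23],
    [75,0,-23],
    [90,0,-23],
    [105,0,-23],
    [117,-1,-23],
    [117,-1,-23],
    [117,-1,-23],
    [117,-1,-23]
  ],
  "dr": [
    [0,0,-0.12],
    [0,0,-0.24],
    [0,0,-0.36],
    [0,0,-0.48],
    [0,0,-0.6],
    [0,0,-0.72],
    [0,0,-0.84],
    [0,0,-0.96],
    [0,0,-1.08],
    [0,0,-1.2],
    [0,0,-1.32],
    [0,0,-1.44]
  ],
  "fingers": [85,85,85,85,85,85,85,85,85,85,85,85]
}}

```text
t: 43.58
tool_pos: [584.6, -94.2, 222.6]
tool_rot: [[0.996, 0.089, -0.004], [0.089, -0.996, 0.001], [-0.004, -0.002, -1.0]]
ft_force: [-0.0, -0.4, -0.7]
grip_width: 85.1
```

Emit:
{"name": "drive_tool", "arguments": {
  "slide": [
    [0,0,0],
    [0,0,0],
    [0,0,0],
    [0,0,0],
    [0,0,0],
    [0,0,0]
  ],
  "dr": [
    [0,0,-0.12],
    [0,0,-0.24],
    [0,0,-0.3],
    [0,0,-0.3],
    [0,0,-0.3],
    [0,0,-0.3]
  ],
  "fingers": [85,85,85,85,85,85]
}}

```text
t: 44.08
tool_pos: [585.1, -94.2, 223.7]
tool_rot: [[0.928, 0.373, -0.002], [0.373, -0.928, 0.0], [-0.002, -0.001, -1.0]]
ft_force: [0.5, 0.2, -0.9]
grip_width: 85.2
```

```bash
python3 plan.py 585.8,-94.5,130,-67.9
```

```text
t44.1 pos [585.1 -94.2 223.7] phi -68.1 w 85.2 F [ 0.5  0.2 -0.9] j7 -38
  slide [ 0.7  0.6 93.7] drz -0.003 (-0 deg)
```

Emit:
{"name": "drive_tool", "arguments": {
  "slide": [
    [0.7,0.6,30],
    [0.7,0.6,60],
    [0.7,0.6,84],
    [0.7,0.6,94],
    [0.7,0.6,94],
    [0.7,0.6,94],
    [0.7,0.6,94],
    [0.7,0.6,94],
    [0.7,0.6,94],
    [0.7,0.6,94],
    [0.7,0.6,94],
    [0.7,0.6,94]
  ],
  "dr": [
    [0,0,0],
    [0,0,0],
    [0,0,0],
    [0,0,0],
    [0,0,0],
    [0,0,0],
    [0,0,0],
    [0,0,0],
    [0,0,0],
    [0,0,0],
    [0,0,0],
    [0,0,0]
  ],
  "fingers": [85,85,85,85,85,20,20,20,20,20,20,20],
  "squeeze": 90
}}

```text
t: 45.08
tool_pos: [586.6, -93.0, 132.7]
tool_rot: [[0.927, 0.376, 0.0], [0.376, -0.927, 0.003], [0.002, -0.003, -1.0]]
ft_force: [-3.1, 3.4, 6.6]
grip_width: 34.7
```

Emit:
{"name": "drive_tool", "arguments": {
  "slide": [
    [0,0,-8],
    [0,0,-16],
    [0,0,-22],
    [0,0,-27],
    [0,0,-28],
    [0,0,-28]
  ],
  "dr": [
    [0,0,0],
    [0,0,0],
    [0,0,0],
    [0,0,0],
    [0,0,0],
    [0,0,0]
  ],
  "fingers": [20,20,20,20,20,20]
}}

```text
t: 45.58
tool_pos: [586.4, -93.1, 158.7]
tool_rot: [[0.927, 0.376, -0.001], [0.376, -0.927, 0.003], [0.0, -0.003, -1.0]]
ft_force: [0.5, 5.5, -9.7]
grip_width: 34.8
```

Emit:
{"name": "drive_tool", "arguments": {
  "slide": [
    [0,0,0],
    [0,0,0],
    [0,0,0],
    [0,0,0],
    [0,0,0],
    [0,0,0],
    [0,0,0],
    [0,0,0],
    [0,0,0],
    [0,0,0],
    [0,0,0],
    [0,0,0]
  ],
  "dr": [
    [0,0,-0.12],
    [0,0,-0.24],
    [0,0,-0.36],
    [0,0,-0.48],
    [0,0,-0.6],
    [0,0,-0.72],
    [0,0,-0.84],
    [0,0,-0.96],
    [0,0,-1.08],
    [0,0,-1.2],
    [0,0,-1.31],
    [0,0,-1.4]
  ],
  "fingers": [20,20,20,20,20,20,20,20,20,20,20,20]
}}

```text
t: 46.58
tool_pos: [585.4, -92.6, 158.0]
tool_rot: [[-0.216, 0.976, -0.003], [0.976, 0.216, 0.004], [0.004, -0.002, -1.0]]
ft_force: [-1.1, 6.0, -10.3]
grip_width: 35.4
```

```bash
python3 plan.py 586,-94,132.6,12.3
```

```text
t46.6 pos [585.4 -92.6 158. ] phi 12.5 w 35.4 F [ -1.1   6.  -10.3] j7 29
  slide [-1.6  0.3 25.4] drz 0.003 (0 deg)
```

Emit:
{"name": "drive_tool", "arguments": {
  "slide": [
    [0,0,6],
    [0,0,12],
    [0,0,18],
    [0,0,23],
    [0,0,26],
    [0,0,27],
    [0,0,27]
  ],
  "dr": [
    [0,0,0],
    [0,0,0],
    [0,0,0],
    [0,0,0],
    [0,0,0],
    [0,0,0],
    [0,0,0]
  ],
  "fingers": [20,20,20,20,20,20,20]
}}

```text
t: 47.17
tool_pos: [585.5, -92.7, 133.3]
tool_rot: [[-0.211, 0.977, -0.002], [0.977, 0.211, 0.004], [0.004, -0.002, -1.0]]
ft_force: [-3.7, 7.6, 1.0]
grip_width: 35.1
```

The height is 133.3 mm, against 132.7 mm when fully down, which fits the expected 1 mm lift on a full stack. Release and withdraw.

Emit:
{"name": "drive_tool", "arguments": {
  "slide": [
    [0,0,0],
    [0,0,0],
    [0,0,0],
    [0,0,0],
    [0,0,0],
    [0,0,-30],
    [0,0,-60],
    [0,0,-100],
    [-20,-30,-130],
    [-60,-60,-140],
    [-80,-90,-140],
    [-80,-90,-140]
  ],
  "dr": [
    [0,0,0],
    [0,0,0],
    [0,0,0],
    [0,0,0],
    [0,0,0],
    [0,0,0],
    [0,0,0],
    [0,0,0],
    [0,0,0],
    [0,0,0],
    [0,0,0],
    [0,0,0]
  ],
  "fingers": [85,85,85,85,85,85,85,85,85,85,85,85]
}}

```text
t: 48.17
tool_pos: [510.4, -201.5, 274.2]
tool_rot: [[-0.199, 0.98, -0.0], [0.98, 0.199, -0.008], [-0.007, -0.002, -1.0]]
ft_force: [-0.6, -2.0, 0.1]
grip_width: 84.7
```

```bash
python3 - <<'E'
from cas import *
s=shot('scene'); f=shot('top'); print(cassettes(f), state()['tool_pos'])
o=np.zeros((560,800,3),np.uint8)
o[:,:400]=cv2.resize(s['img'][150:262,190:270],(400,560),interpolation=cv2.INTER_CUBIC)
o[:280,400:]=cv2.resize(f['img'][110:250,100:300],(400,280)); o[280:,400:]=cv2.resize(f['img'][110:250,220:420],(400,280))
cv2.imwrite('pics/final.png',o)
E
```

```text
[(460, -427, 92, 63, -1, (np.float64(369.0), np.float64(196.0)))] [ 513.32069961 -196.13428679  272.90416247]
```

View pics/final.png

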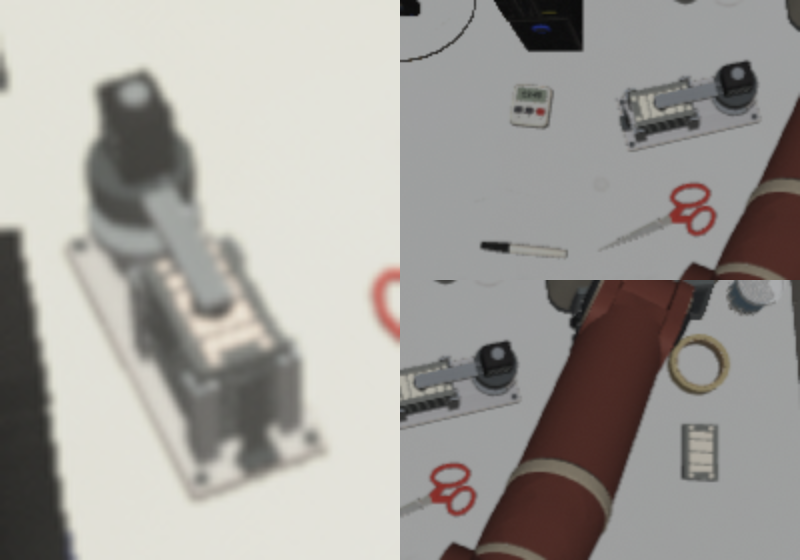

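The final view shows the arm locked over a flat stack of five, the spare flat at (460,-427), and the timer, tape and marker where they started. The hand is clear, so I'll let it settle and hand in.

Emit:
{"name": "drive_tool", "arguments": {
  "slide": [
    [0,0,0],
    [0,0,0],
    [0,0,0]
  ],
  "dr": [
    [0,0,0],
    [0,0,0],
    [0,0,0]
  ],
  "fingers": [85,85,85]
}}

```text
t: 48.52
tool_pos: [516.4, -190.3, 271.4]
tool_rot: [[-0.214, 0.977, -0.0], [0.977, 0.214, 0.001], [0.001, -0.0, -1.0]]
ft_force: [0.3, -0.2, -1.1]
grip_width: 84.8
```

```bash
python3 -c "
from rig import *
print(state()['ft_force'],hand_in())"
```

```text
the job is handed in; nothing more can be done
[ 0.29384401 -0.1570252  -1.11810766] None
```

The job is handed in at about 48 s: the clamp arm is locked over five cassettes in the nest, and the spare is flat on the bench. I parked the collar, stacked the five one by one, then turned the arm back and dropped the collar into its locking notch.

**Last checks**
- **Stack:** the top face matched the 92 mm outline in the scene camera, flat and square.
- **Collar:** on dropping home it sat about 0.6 mm above its fully-down height, which fits the 1 mm expected on a full stack.
- **Bench:** the spare, timer, tape and marker looked unmoved in the final pictures. I checked those three by eye only.
- **Robot:** the hand was clear, with only about 1 N on the sensor.

**What went wrong or disagreed**
- **Third cassette:** the first attempt slid about 11 mm and tilted in the grip, and pressed the wrist to about 89 N (limit 120 N). I set it flat on the bench, placed another in its turn, and used it as the fourth.
- **Its replacement:** this one touched an angle at about 13 N until I shifted it by about 5 mm in all.
- **Camera offsets:** the two cameras disagreed by about 3 mm on where a held cassette sat along its length. I trusted the scene camera and the contact forces.
- **Knocked cassette:** one cassette was moved about 35 mm during the run while the hand was away from it. I measured it again before picking it up.

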